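# Set up a slatted crate panel in the clamping jig with a straightedge

### The job

Swing up the clamp bar of the grey jig, then lay all the loose wooden slats (two to four) flat in it side by side, pushed tight together against the side stop and with their ends home against the back stop, in any order. Lay the aluminium straightedge flat on the jig, flush along the free ends of all the slats, and only then swing the clamp bar down onto the slats, leaving the straightedge lying flush in place as the guide for the next step. Leave the other things on the table where they are.

Things in the scene. Friction and masses are not known exactly. Their poses are not given: they have to be found in the camera images.
- jig: Fixed crate-panel jig: grey-faced base board, 300 mm in x by 320 mm in y, 12 mm thick. Origin on its underside, at table height; board from -150 to +150 mm in x, -170 to +150 mm in y. x points away from the robot, y to the robot's left, z up (turned a little). Slats lie on the board along the jig's x, side by side from the side stop towards -y, their free ends at x = -50 mm.
- stop_corner (a point): Inner corner where the stop faces meet, on the board's top: jig x = 110, y = 120, z = 12 mm; axes as the jig's. Both stops are dark wood, 30 mm high, 25 mm thick. Back stop: far edge of the board, face at jig x = 110 mm facing -x, y -170 to +145 mm. Side stop: left edge, face at jig y = 120 mm facing -y, from x = -20 to +110 mm.
- clamp_bar (a joint): Angle (rad) of the clamp bar: steel tube 18 mm across, 210 mm long, parallel to the jig's y, on two arms hinged over the back stop. 0: fully down on an empty jig (starts 0 to 0.25); about 0.08: lying on slats; grows as it swings up and over towards the jig's +x, to a stop at 1.9. Stays where it is left; about 4 to 6 N at the knob moves it.
- clamp_hinge (a point): Middle of the clamp bar's hinge axis, over the back stop: jig x = 122.5, y = 0, z = 50 mm; axes as the jig's. The bar turns about the jig's y here. At angle 0 the tube's axis is 75 mm to the -x side of this point and 15 mm below it.
- knob (a point): Centre of the red ball knob, 28 mm in diameter, on a 45 mm stem standing on the middle of the clamp bar (jig y = 0). At angle 0 it is 75 mm to the -x side of the hinge axis and 30 mm above it; it turns with the bar on an 81 mm radius.
- straightedge: Aluminium straightedge, 300 mm long (x), 60 mm wide (y), 8 mm thick, 0.42 kg, with a blue grip bar along the middle on top: 110 mm long (x), 16 mm wide (y), from 8 to 58 mm above the underside. Origin: centre of the underside. Both long edges true and alike. Starts at the robot's right. When flush its centre is at jig x = -80 mm; it may run past the row.
- slat1: Wooden slat, pale pine, 160 mm long (its x), 50 mm wide (y), 20 mm thick, about 90 g, origin at the centre of the underside. All slats are alike and both ends are alike. Absent in some runs (None from the start).
- slat2: Wooden slat, pale pine, 160 mm long (its x), 50 mm wide (y), 20 mm thick, about 90 g, origin at the centre of the underside. All slats are alike and both ends are alike. Absent in some runs (None from the start).
- slat3: Wooden slat, pale pine, 160 mm long (its x), 50 mm wide (y), 20 mm thick, about 90 g, origin at the centre of the underside. All slats are alike and both ends are alike. Absent in some runs (None from the start).
- slat4: Wooden slat, pale pine, 160 mm long (its x), 50 mm wide (y), 20 mm thick, about 90 g, origin at the centre of the underside. All slats are alike and both ends are alike. Absent in some runs (None from the start).
- tape_roll: Bystander: roll of tape 100 mm across, 48 mm high, lying flat; origin centre of underside.
- hammer: Bystander: hammer lying on the table, about 300 mm long.
- screwdriver: Bystander: screwdriver with an orange handle, lying on the table.
- small_carton: Bystander: small brown carton 90 x 130 mm, 55 mm high; origin centre of underside.
- mug: Bystander: blue mug 80 mm across, 90 mm high; origin centre of underside.
- marker: Bystander: black marker about 130 mm long, 16 mm thick, lying on the table.
- nail_jar: Bystander: clear jar with a yellow cap, 64 mm across, 85 mm high; origin centre of underside.

How it is judged:
By the outcome, as a careful person would: the job done as asked, in the order asked, and still so for the second after the job is handed in, with the robot touching nothing.
Of slat1, slat2, slat3, slat4 only 2 to 4 are there at a start; the rules pass over those that are not, and their reading is None.
At some moment in a run one of slat1, slat2, slat3, slat4, straightedge may be knocked a few centimetres aside while the robot is not near it.
Once in a run the grip may slacken for a moment while it holds something.
It also fails if it takes over 210 s, if anything falls off the work surface, if the arm or the gripper's body presses on something with over 40 N, if the wrist force passes 120 N, or if a joint passes its speed limit or range.

### The arm

A 6-joint arm with a two-finger parallel gripper is mounted at the origin on the work surface. World frame = base frame: x ahead of the robot, y to its left, z up, the work surface at z = 0. Lengths are in m, angles in rad, forces in N, time in s.
With the tool pointing down it reaches from about 0.3 to 0.875 m from the base axis. Payload 6.4 kg.
Tool frame: the origin (TCP) lies at the very end of the fingers, on their centre line; the grasp point (between the pads) lies 19 mm behind it; z points along the fingers, y is the line along which they close (so a half turn about z gives the same grasp; the last joint's range is limited). The gripper opens to 88 mm and grips with 3 to 60 N. Pads are 18 mm wide; open, the fingers measure 123 mm over their backs; the gripper's body (75 mm by 187 mm) begins 45 mm behind the grasp point.
Start: joints at [-1.477, 0.181, 1.607, -0, 1.354, -0.206], TCP at [0.17, -0.549, 0.214] pointing down, gripper open.
Joint ranges: [-2.99, 2.99], [-0.89, 2.07], [0.3, 2.58], [-1.14, 4.28], [0, 2.63], [-3.12, 3.12]. Speed limits (rad/s): [2.57, 2.57, 3.01, 3.14, 3.14, 3.14].

### API

Orientations are given as a rotation vector (axis times angle).
In Python, from station import env gives the robot as it stands.
- The arm moves only by the tool drive_tool, never from a script. Its argument "increments" is a list that holds one entry, the list of rows, each a list of 7 numbers: the shift along the world's x, y, z in m, then the turn, a rotation vector about the world's x, y, z in degrees, then the opening, from 0 (shut) to 1 (fully open). A call has exactly 10 rows; each row shifts and turns the commanded pose from where the row before left it; what a row does not reach is not made up. A row lasts 1/12 s, in which the tool goes at most 41.7 mm and 7.16 degrees, less where a joint would pass 70% of its speed; a pose out of reach is approached as far as the arm can. A call is refused whole if a number of a shift passes 0.0417 or a number of a turn 7.16, either way. A call with a gripper value outside its range is refused whole. The fingers move at their own pace and stop on an object; "newtons" is the grip in N (left out, the last holds). Time passes only in rows, so rows that do not move let the fingers close, or fill a call up. It gives the time, the measured TCP pose, the force, the opening and the grip force at its end, in the units of the state.
- env.get_state(): the state, without advancing time (a new reading comes with each control period).
- env.get_image(name): name is "side" or "top" or "wrist"; returns the picture (480x640x3 uint8, red, green, blue); there is no depth.
- env.camera_model(name): a dict with "K" (3x3 intrinsics, pixels), "rvec" (rotation vector, rad) and "tvec" (3), from world to camera coordinates, as OpenCV has them; the wrist camera has in their place "mount" (4x4, takes a point from camera to tool coordinates, whose origin is the TCP and whose axes are the flange's). Camera axes: x right, y down, z forward; pixel columns grow to the right and rows downward; lengths in m; the calibration is good to about 2 mm. A picture is of the moment at which its call begins: read the wrist's pose just before it. camera_model takes no time and is no camera call.
- env.sign_off(): hands the job in; it is judged then, once.
Trained networks look in the newest picture that a camera, given by its name, has taken for a name from the list of things; names that differ only in an ending like _2 or _b are one class to them, and where a whole thing is asked for, a point or a joint stands for the part that bears it (a point fixed in the world has none). Each returns a list of dicts, best first, with "p" (0 to 1); they miss things now and then, are a little off and sometimes report something else, mostly with a low value. They report only what shows in the picture. A call takes as long as a camera call.
- env.search_frame(camera, target): "centre" ([column, row] as shares, 0 to 1, of the picture: columns of its width, rows of its height, amid what is visible of it).
The state is a dict: "time": time; "joint_positions": joint angles; "dq": joint speeds; "joint_efforts": joint torques, N m; "tool_pos": TCP position; "orientation": TCP orientation; "contact_force": force on the tool from outside, world axes, zero at the start; "torque": the same for the moment, N m; "grip_width": opening from 0.0 (shut) to 1.0 (fully open); "grip_force": force on a finger pad.
Only numpy, scipy, OpenCV 4.12 (cv2) and the standard library are available. Lean on these libraries where they do the work, as an engineer would, in place of code of your own. Each camera call takes 0.05 s, during which the arm holds its last target. There are 200 camera calls.

## Working session

There is one attempt and no reset: what is moved stays moved. The work goes in short steps, Python scripts to look and compute and a tool call to move; the robot and the scene stay as the last step left them, time stands still between calls to the robot, and variables do not carry over. Pictures are saved under pics/ and viewed, at most 14 in all, crops included, and the job is handed in when it is done.

Besides the shell and the picture viewer there is one more tool, called after "Request:" as name([rows], argument=value, ...), one row to a line, values as JSON. drive_tool: Moves the arm, as the interface text tells. Its arguments: {"type":"object","properties":{"increments":{"type":"array","items":{"type":"array","items":{"type":"array","items":{"type":"number"}}}},"newtons":{"type":"number"}},"required":["increments"]}

```bash
mkdir -p pics; ls
cat > h.py <<'E'
import numpy as np,cv2
from scipy.spatial.transform import Rotation as R
from station import env
def save(n,f):
    im=env.get_image(n); cv2.imwrite(f'pics/{f}.png',im[:,:,::-1]); return im
def cam(n,s=None):
    m=env.camera_model(n)
    K=np.array(m['K'])
    if n=='wrist':
        s=s or env.get_state(); T=np.eye(4);T[:3,:3]=R.from_rotvec(s['orientation']).as_matrix();T[:3,3]=s['tool_pos']
        T=np.linalg.inv(T@np.array(m['mount']));return K,T
    T=np.eye(4);T[:3,:3]=R.from_rotvec(np.ravel(m['rvec'])).as_matrix();T[:3,3]=np.ravel(m['tvec']);return K,T
def px2w(K,T,px,z):
    px=np.atleast_2d(px).astype(float)
    d=np.c_[px,np.ones(len(px))]@np.linalg.inv(K).T@T[:3,:3]
    c=-T[:3,:3].T@T[:3,3]
    return c+d*((z-c[2])/d[:,2])[:,None]
def w2px(K,T,p):
    p=np.atleast_2d(p);q=(p@T[:3,:3].T+T[:3,3])@K.T;return q[:,:2]/q[:,2:]
E
python3 - <<'E'
from h import *
print(env.get_state())
save('top','t0');save('side','s0');save('wrist','w0')
for n in('top','side'):
    K,T=cam(n);print(n,K,-T[:3,:3].T@T[:3,3],T[:3,:3])
print(env.camera_model('wrist'))
for t in['jig','stop_corner','knob','clamp_bar','straightedge','slat1']:
    print(t,[(np.round(np.array(d['centre'])*[640,480]).tolist(),round(d['p'],2)) for d in env.search_frame('top',t)])
E
```

```text
pics
{'time': 0.0, 'joint_positions': array([-1.47732848e+00,  1.81522679e-01,  1.60799525e+00, -1.81396901e-05,
        1.35379424e+00, -2.06279352e-01]), 'dq': array([-0.00045815,  0.00014854,  0.00071813,  0.00082159, -0.00027865,
        0.00108358]), 'joint_efforts': array([ 5.22287246e-04, -4.33856857e+01, -3.41852081e+01,  7.02103833e-02,
        3.85561050e-02, -1.43980892e-04]), 'tool_pos': array([ 0.1697529 , -0.54877201,  0.21342666]), 'orientation': array([-3.10467582e+00, -4.68830693e-01, -1.24427823e-04]), 'contact_force': array([ 0.25409166, -0.93975054,  0.21663639]), 'torque': array([ 0.01473504,  0.04688435, -0.06910763]), 'grip_force': 0.0, 'grip_width': 0.9956839868768792}
top [[452.84290114   0.         327.3527411 ]
 [  0.         452.84290114 245.46491752]
 [  0.           0.           1.        ]] [0.44643608 0.07336005 1.11699969] [[ 0.02193542 -0.99963164  0.01598212]
 [-0.99587051 -0.02325593 -0.08775587]
 [ 0.08809522 -0.01399116 -0.99601379]]
side [[521.69001056   0.         325.21888896]
 [  0.         521.69001056 238.75146183]
 [  0.           0.      
[... 304 characters left out ...]
  0.        ,   1.        ]]), 'mount': array([[-1.15937117e-04, -9.58001756e-01, -2.86762311e-01,
         7.32676125e-02],
       [ 9.99999766e-01,  8.23449672e-05, -6.79390929e-04,
         7.11224433e-04],
       [ 6.74471136e-04, -2.86762322e-01,  9.58001522e-01,
        -1.70304525e-01],
       [ 0.00000000e+00,  0.00000000e+00,  0.00000000e+00,
         1.00000000e+00]])}
jig [([393.0, 257.0], 0.55)]
stop_corner [([394.0, 257.0], 0.61)]
knob [([392.0, 231.0], 0.57)]
clamp_bar [([393.0, 232.0], 0.86)]
straightedge [([510.0, 281.0], 0.62), ([394.0, 231.0], 0.6), ([446.0, 336.0], 0.51)]
slat1 [([213.0, 288.0], 0.91), ([230.0, 213.0], 0.83), ([265.0, 297.0], 0.77), ([261.0, 215.0], 0.65)]
```

View pics/t0.png

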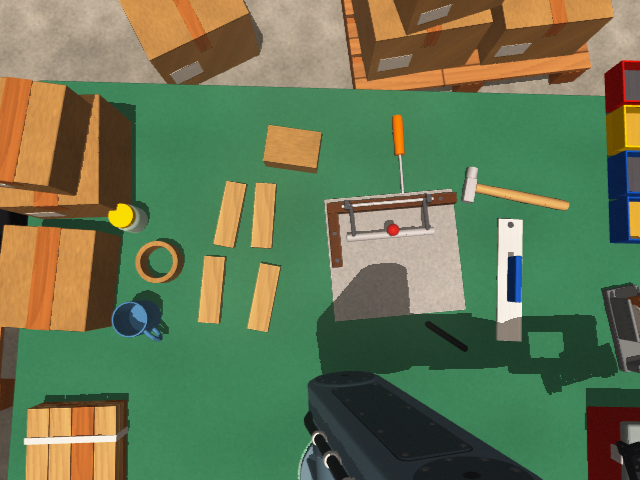

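View pics/s0.png

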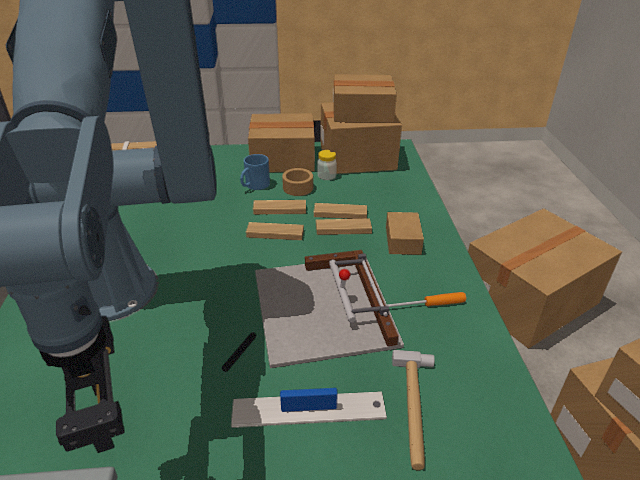

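```bash
cat > seg.py <<'E'
from h import *
def slats_top(im=None):
    K,T=cam('top'); im=env.get_image('top') if im is None else im
    hsv=cv2.cvtColor(im,cv2.COLOR_RGB2HSV)
    m=((hsv[...,0]<25)&(hsv[...,1]>60)&(hsv[...,2]>185)).astype(np.uint8)
    m=cv2.morphologyEx(m,cv2.MORPH_OPEN,np.ones((3,3)))
    out=[]
    for c in cv2.findContours(m,cv2.RETR_EXTERNAL,cv2.CHAIN_APPROX_NONE)[0]:
        w=px2w(K,T,c[:,0],0.02)[:,:2]
        r=cv2.minAreaRect((w*1000).astype(np.float32))
        if cv2.contourArea((w*1000).astype(np.float32))<4000: continue
        b=cv2.boxPoints(r);e=max((b[1]-b[0],b[2]-b[1]),key=np.linalg.norm);a=np.degrees(np.arctan2(e[1],e[0]));a=(a+90)%180-90
        out.append((np.round(r[0],1),np.round(sorted(r[1]),1),round(float(a),1)))
    return out
if __name__=='__main__':
    im=cv2.imread('pics/t0.png')[:,:,::-1].copy()
    for o in slats_top(im): print(o)
    K,T=cam('top'); hsv=cv2.cvtColor(im,cv2.COLOR_RGB2HSV)
    sub=np.zeros(im.shape[:2],bool)
    def rect(m,z):
        cs=cv2.findContours(m.astype(np.uint8),cv2.RETR_EXTERNAL,cv2.CHAIN_APPROX_NONE)[0]
        c=max(cs,key=cv2.contourArea);w=(px2w(K,T,c[:,0],z)[:,:2]*1000).astype(np.float32)
        r=cv2.minAreaRect(cv2.convexHull(w));print(r,cv2.boxPoints(r).round(1).tolist())
    m=(hsv[...,1]<60);s=sub.copy();s[180:325,315:475]=1
    rect(cv2.morphologyEx((m&s).astype(np.uint8),cv2.MORPH_OPEN,np.ones((3,3))),.012)
    b=(hsv[...,0]>100)&(hsv[...,0]<130)&(hsv[...,1]>150);s=sub.copy();s[210:350,490:530]=1
    rect(b&s,.058)
    rect((m|b)&s,.008)
    print(px2w(K,T,[[393,230]],.08))
    corners=px2w(K,T,[[325,200],[455,190],[465,310],[336,320]],.012);print(corners.round(4))
E
python3 seg.py
```

```text
(array([415.7, 209. ]), array([ 48.6, 158.1]), -9.3)
(array([431.9, 335.1]), array([ 48.6, 158. ]), -2.9)
(array([495.2, 470. ]), array([95.9, 99.2]), 2.9)
(array([450.9, 736. ]), array([218.2, 243.7]), -2.5)
(array([645.9, 787.9]), array([ 46.7, 137.1]), -88.6)
(array([ 675.7, -420.5]), array([ 21.7, 232.1]), 79.3)
(array([615.1, 216.7]), array([ 48.7, 158. ]), -2.1)
(array([615.7, 298.8]), array([ 48.7, 158.1]), -9.0)
(array([788.9, 151.2]), array([ 90.7, 131.6]), 83.4)
(array([766.9, 675. ]), array([ 94. , 272.6]), 3.2)
(array([811.9, 812.1]), array([161.5, 259.9]), -5.5)
(array([ 961.5, -113.2]), array([ 39.9, 220.1]), -81.5)
(array([1007.2, -413.5]), array([ 40.4, 377.7]), -81.4)
(array([1154.3, -522. ]), array([ 75.5, 284.6]), -88.1)
(array([1129.5,  -80. ]), array([ 75.5, 109.1]), 11.2)
(array([1143.4,  436.3]), array([176.5, 280.4]), -61.6)
((543.2884521484375, -103.73947143554688), (331.612548828125, 320.91961669921875), 6.366761207580566) [[360.70001220703125, 37.29999923706055], [396.29998779296875, -281.6000061035156], [725.9000244140625, -244.8000030517578], [690.2999877929688, 74.0999984741211]]
((472.908447265625, -382.73077392578125), (30.845361709594727, 106.07884216308594), 89.23877716064453) [[419.70001220703125, -397.3999938964844], [525.7000122070312, -398.8999938964844], [526.0999755859375, -368.0], [420.1000061035156, -366.6000061035156]]
((473.03228759765625, -390.8409118652344), (63.14422607421875, 301.0221252441406), 88.6909408569336) [[321.79998779296875, -419.0], [622.7999877929688, -425.79998779296875], [624.2000122070312, -362.70001220703125], [323.29998779296875, -355.79998779296875]]
[[ 0.57757602 -0.09213965  0.08      ]]
[[ 0.6568  0.0661  0.012 ]
 [ 0.6901 -0.2567  0.012 ]
 [ 0.3945 -0.2802  0.012 ]
 [ 0.364   0.033   0.012 ]]
```

Request:
drive_tool([
  [[0.02,0.025,0.008,0,0,-0.6,1],[0.02,0.025,0.008,0,0,-0.6,1],[0.02,0.025,0.008,0,0,-0.6,1],[0.02,0.025,0.008,0,0,-0.6,1],[0.02,0.025,0.008,0,0,-0.6,1],[0.02,0.025,0.008,0,0,-0.6,1],[0.02,0.025,0.008,0,0,-0.6,1],[0.02,0.025,0.008,0,0,-0.6,1],[0.02,0.025,0.008,0,0,-0.6,1],[0.02,0.025,0.008,0,0,-0.6,1]],
])

```text
time: 1.28
tool_pos: [0.3705, -0.298, 0.2949]
orientation: [3.126, 0.305, 0.001]
contact_force: [0.5, 0.1, -1.0]
grip_width: 1.0
grip_force: 0.0
```

Request:
drive_tool([
  [[0.018,0.025,0.008,0,0,-0.6,1],[0.018,0.025,0.008,0,0,-0.6,1],[0.018,0.025,0.008,0,0,-0.6,1],[0.018,0.025,0.008,0,0,-0.6,1],[0.018,0.025,0.008,0,0,-0.6,1],[0.018,0.025,0.008,0,0,-0.6,1],[0.018,0.025,0.008,0,0,-0.6,1],[0.018,0.025,0.008,0,0,-0.6,1],[0,0,0,0,0,0,1],[0,0,0,0,0,0,1]],
])

```text
time: 2.12
tool_pos: [0.5144, -0.0983, 0.3586]
orientation: [3.136, 0.18, 0.001]
contact_force: [-0.7, -0.7, 0.3]
grip_width: 0.999
grip_force: 0.0
```

Run:
```python
from h import *
s=env.get_state();print(s['tool_pos'],s['orientation'],s['time'])
np.save('w1.npy',np.r_[s['tool_pos'],s['orientation']])
save('wrist','w1')
K,T=cam('wrist',s)
print([(np.round(np.array(d['centre'])*[640,480]).tolist(),round(d['p'],2)) for d in env.search_frame('wrist','knob')])
a=np.radians(6.2);Rj=np.array([[np.cos(a),-np.sin(a),0],[np.sin(a),np.cos(a),0],[0,0,1]])
o=np.array([.527,-.098,0])
P=np.array([[-150,150,12],[-150,-170,12],[-20,120,12],[110,120,12],[-20,120,42],[110,120,42],[110,-170,42],[110,-170,12]])/1000
print(w2px(K,T,o+P@Rj.T).round(1))
```

```text
[ 0.51436992 -0.09832451  0.35860982] [3.13590703e+00 1.79802077e-01 6.78458976e-04] 2.1167
[([314.0, 129.0], 0.78), ([321.0, 152.0], 0.55), ([89.0, 216.0], 0.25), ([71.0, 65.0], 0.17)]
[[213.7 268.3]
 [435.3 269.6]
 [229.1 178.5]
 [222.8  74.7]
 [223.8 182.2]
 [216.8  72.1]
 [463.5  73.7]
 [454.8  76.3]]
```

View pics/w1.png

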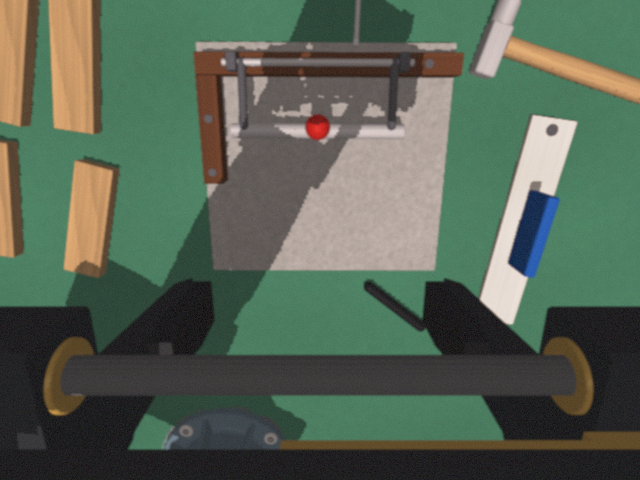

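```bash
cat >> h.py <<'E'
aj=np.radians(6.2);Rj=np.array([[np.cos(aj),-np.sin(aj),0],[np.sin(aj),np.cos(aj),0],[0,0,1]])
oj=np.array([.527,-.098,0])
def j2w(p): return oj+np.atleast_2d(p)/1000@Rj.T
def w2j(p): return (np.atleast_2d(p)-oj)@Rj*1000
def knob(th):
    ph=np.radians(158.2)-th; return j2w([122.5+80.8*np.cos(ph),0,50+80.8*np.sin(ph)])[0]
E
python3 - <<'E'
from h import *
v=np.load('w1.npy');K,T=cam('wrist',dict(tool_pos=v[:3],orientation=v[3:]))
for t in (0,.05,.1,.15,.2,.25): print(t,w2px(K,T,knob(t)).round(1),knob(t).round(4))
for t in (.4,.7,1,1.3,1.6,1.85): print(t,knob(t).round(4))
E
```

```text
0 [[318.6 128.8]] [ 0.5742 -0.0929  0.08  ]
0.05 [[318.6 127.4]] [ 0.5758 -0.0927  0.0837]
0.1 [[318.6 125.8]] [ 0.5776 -0.0925  0.0873]
0.15 [[318.7 124.1]] [ 0.5795 -0.0923  0.0909]
0.2 [[318.7 122.1]] [ 0.5816 -0.0921  0.0943]
0.25 [[318.7 119.9]] [ 0.5839 -0.0918  0.0976]
0.4 [ 0.5917 -0.091   0.1069]
0.7 [ 0.611  -0.0889  0.1213]
1 [ 0.6336 -0.0864  0.1293]
1.3 [ 0.6576 -0.0838  0.1303]
1.6 [ 0.6808 -0.0813  0.1241]
1.85 [ 0.698  -0.0794  0.1138]
```

Request:
drive_tool([
  [[0.009,0.0006,-0.025,0,0,-0.05,0.7],[0.009,0.0006,-0.025,0,0,-0.05,0.7],[0.009,0.0006,-0.025,0,0,-0.05,0.7],[0.009,0.0006,-0.025,0,0,-0.05,0.7],[0.009,0.0006,-0.025,0,0,-0.05,0.7],[0.009,0.0006,-0.025,0,0,-0.05,0.7],[0.0076,0.0006,-0.025,0,0,-0.05,0.7],[0,0.0006,-0.025,0,0,-0.05,0.7],[0,0.0006,-0.025,0,0,0,0.7],[0,0,-0.02,0,0,0,0.7]],
])

```text
time: 3.05
tool_pos: [0.5736, -0.0952, 0.1108]
orientation: [-3.137, -0.161, 0.004]
contact_force: [-0.2, -0.5, 1.4]
grip_width: 0.701
grip_force: 0.0
```

Request:
drive_tool([
  [[0,0,-0.02,0,0,0,0.7],[0,0,-0.02,0,0,0,0.7],[0,0,-0.008,0,0,0,0.7],[0,0,0,0,0,0,0.7],[0,0,0,0,0,0,0.2],[0,0,0,0,0,0,0.2],[0,0,0,0,0,0,0.2],[0,0,0,0,0,0,0.2],[0,0,0,0,0,0,0.2],[0,0,0,0,0,0,0.2]],
], newtons=20)

```text
time: 3.88
tool_pos: [0.575, -0.0907, 0.0654]
orientation: [-3.132, -0.163, 0.001]
contact_force: [-0.1, 8.9, 0.5]
grip_width: 0.288
grip_force: 19.9
```

Request:
drive_tool([
  [[0.0029,0.001,0.0053,0,0,0,0.2],[0.0029,0.001,0.0053,0,0,0,0.2],[0.0034,0.0008,0.0042,0,0,0,0.2],[0.0034,0.0004,0.0042,0,0,0,0.2],[0.0034,0.0004,0.0042,0,0,0,0.2],[0.0045,0.0005,0.0042,0,0,0,0.2],[0.0045,0.0005,0.0042,0,0,0,0.2],[0.0051,0.0005,0.003,0,0,0,0.2],[0.0051,0.0005,0.003,0,0,0,0.2],[0,0,0,0,0,0,0.2]],
])

```text
time: 4.72
tool_pos: [0.6103, -0.0871, 0.1043]
orientation: [-3.135, -0.165, 0.003]
contact_force: [-6.7, 7.3, 4.5]
grip_width: 0.211
grip_force: 16.8
```

Request:
drive_tool([
  [[0.0056,0.0006,0.0025,0,0,0,0.2],[0.0056,0.0006,0.0022,0,0,0,0.2],[0.0056,0.0006,0.0018,0,0,0,0.2],[0.0056,0.0006,0.0015,0,0,0,0.2],[0.008,0.0008,0.001,0,0,0,0.2],[0.008,0.0008,0.0003,0,0,0,0.2],[0.008,0.0008,-0.0003,0,0,0,0.2],[0.0058,0.0006,-0.0008,0,0,0,0.2],[0.0058,0.0006,-0.001,0,0,0,0.2],[0.0058,0.0006,-0.0015,0,0,0,0.2]],
])

```text
time: 5.55
tool_pos: [0.6766, -0.0807, 0.1126]
orientation: [-3.137, -0.165, -0.007]
contact_force: [-2.8, 7.0, 9.2]
grip_width: 0.199
grip_force: 5.7
```

Run:
```python
from h import *
im=env.get_image('side');a=cv2.resize(im[180:330,250:450],(600,450));b=env.get_image('top')[150:330,300:500];b=cv2.resize(b,(500,450))
c=np.hstack([a,b]);c=cv2.resize(c,(800,327));cv2.imwrite('pics/c1.png',c[:,:,::-1])
```

```text
(no output)
```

View pics/c1.png

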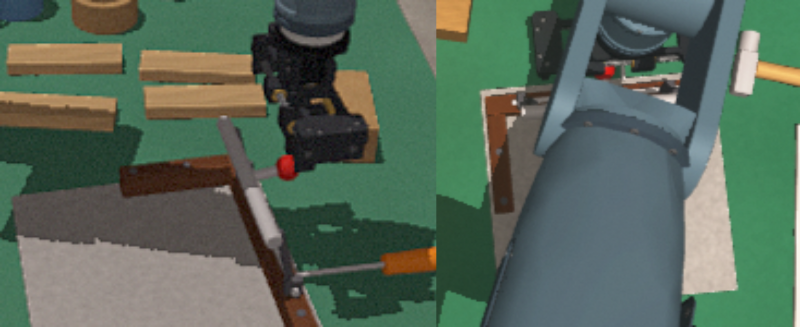

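Request:
drive_tool([
  [[0,0,0,0,0,0,0.72],[0,0,0,0,0,0,0.72],[0,0,0,0,0,0,0.72],[0,0,0.02,0,0,0,0.72],[0,0,0.04,0,0,0,0.72],[0,0,0.04,0,0,0,0.72],[-0.008,0.03,0.015,0,0,-0.8,0.72],[-0.008,0.03,0,0,0,-0.8,0.72],[-0.008,0.03,0,0,0,-0.8,0.72],[-0.008,0.03,0,0,0,-0.8,0.72]],
])

```text
time: 6.48
tool_pos: [0.6422, 0.0384, 0.2246]
orientation: [3.14, 0.073, 0.002]
contact_force: [-0.4, -0.4, 0.4]
grip_width: 0.722
grip_force: 0.0
```

Request:
drive_tool([
  [[-0.008,0.03,0,0,0,-0.8,0.72],[-0.008,0.03,0,0,0,-0.8,0.72],[-0.008,0.03,0,0,0,-0.8,0.72],[-0.008,0.03,0,0,0,-0.8,0.72],[-0.008,0.03,0,0,0,-0.8,0.72],[-0.005,0.028,0,0,0,-0.9,0.72],[0,0,0,0,0,0,0.72],[0,0,0,0,0,0,0.72],[0,0,0,0,0,0,0.72],[0,0,0,0,0,0,0.72]],
])

```text
time: 7.32
tool_pos: [0.5979, 0.2148, 0.2237]
orientation: [3.14, -0.06, 0.0]
contact_force: [-0.1, 0.3, -0.1]
grip_width: 0.719
grip_force: 0.0
```

Run:
```python
from h import *
from seg import slats_top
s=env.get_state();print(s['tool_pos'],s['orientation'],s['time'])
im=save('wrist','w2');t=save('top','t1')
cv2.imwrite('pics/c2.png',np.hstack([cv2.resize(im,(427,320)),cv2.resize(t[150:350,170:480],(372,240+80))])[:,:,::-1])
K,T=cam('wrist',s)
d=[np.array(d['centre'])*[640,480] for d in env.search_frame('wrist','slat1')]
print(px2w(K,T,d,.02).round(4))
for o in slats_top(t):
    if abs(o[1][1]-158)<10: print(o)
```

```text
[0.5979014  0.21476607 0.22366363] [ 3.14035517e+00 -6.02018804e-02  2.10153785e-04] 7.3167
[[0.6208 0.2176 0.02  ]
 [0.6253 0.2967 0.02  ]
 [0.4216 0.3217 0.02  ]]
```

View pics/c2.png

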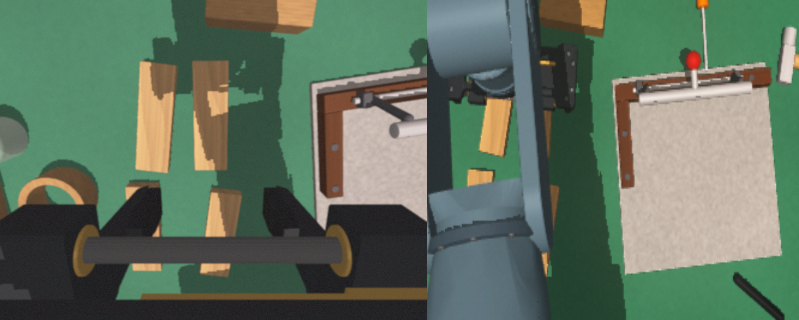

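Request:
drive_tool([
  [[0.003,0.003,-0.029,0,0,0,0.72],[0,0,-0.029,0,0,0,0.72],[0,0,-0.029,0,0,0,0.72],[0,0,-0.029,0,0,0,0.72],[0,0,-0.029,0,0,0,0.72],[0,0,-0.029,0,0,0,0.72],[0,0,-0.029,0,0,0,0.72],[0,0,-0.0145,0,0,0,0.72],[0,0,0,0,0,0,0.72],[0,0,0,0,0,0,0.3]],
], newtons=30)

```text
time: 8.3
tool_pos: [0.6004, 0.2188, 0.006]
orientation: [3.141, -0.059, -0.002]
contact_force: [0.3, 0.0, 0.7]
grip_width: 0.671
grip_force: 0.0
```

Request:
drive_tool([
  [[0,0,0,0,0,0,0.3],[0,0,0,0,0,0,0.3],[0,0,0,0,0,0,0.3],[0,0,0.02,0,0,0,0.3],[0,0,0.03,0,0,0,0.3],[0,0,0.03,0,0,0,0.3],[0,0,0.03,0,0,0,0.3],[0,0,0,0,0,0,0.3],[0,0,0,0,0,0,0.3],[0,0,0,0,0,0,0.3]],
])

```text
time: 9.13
tool_pos: [0.6004, 0.2193, 0.1166]
orientation: [-3.141, 0.058, -0.001]
contact_force: [0.0, 0.7, -0.5]
grip_width: 0.3
grip_force: 0.0
```

Run:
```python
from h import *
for i in range(4):
    print(i,'place TCP',j2w([11,69-50*i,18])[0].round(4),'pushstart',j2w([26,69-53-50*i,18])[0].round(4),'pushend',j2w([26,52.5-50*i,18])[0].round(4))
print(j2w([-80,-10,0]))
```

```text
0 place TCP [ 0.5305 -0.0282  0.018 ] pushstart [ 0.5511 -0.0793  0.018 ] pushend [ 0.5472 -0.043   0.018 ]
1 place TCP [ 0.5359 -0.0779  0.018 ] pushstart [ 0.5565 -0.129   0.018 ] pushend [ 0.5526 -0.0927  0.018 ]
2 place TCP [ 0.5413 -0.1276  0.018 ] pushstart [ 0.5619 -0.1787  0.018 ] pushend [ 0.558  -0.1424  0.018 ]
3 place TCP [ 0.5467 -0.1773  0.018 ] pushstart [ 0.5673 -0.2284  0.018 ] pushend [ 0.5634 -0.1921  0.018 ]
[[ 0.44854792 -0.11658146  0.        ]]
```

Run:
```python
from h import *
s=env.get_state()
im=save('wrist','w3');t=save('side','s3')
cv2.imwrite('pics/c3.png',np.hstack([cv2.resize(im,(427,320)),cv2.resize(t[150:310,200:400],(372,320))])[:,:,::-1])
K,T=cam('wrist',s)
d=[np.array(d['centre'])*[640,480] for d in env.search_frame('wrist','slat1')]
print(px2w(K,T,d,.02).round(4))
```

```text
[[0.6246 0.2169 0.02  ]
 [0.4354 0.2082 0.02  ]
 [0.6266 0.2932 0.02  ]]
```

View pics/c3.png

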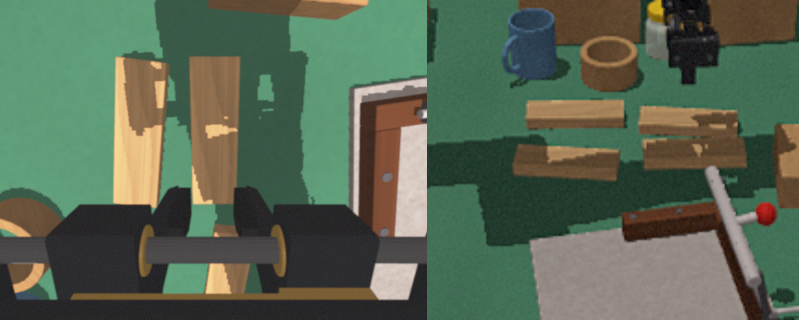

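Request:
drive_tool([
  [[0,-0.001,0,0,0,0,0.74],[0,0,0,0,0,0,0.74],[0,0,0,0,0,0,0.74],[0,0,0,0,0,0,0.74],[0,0,0,0,0,0,0.74],[0,0,0,0,0,0,0.74],[0,0,-0.03,0,0,0,0.74],[0,0,-0.03,0,0,0,0.74],[0,0,-0.03,0,0,0,0.74],[0,0,-0.0215,0,0,0,0.74]],
])

```text
time: 10.12
tool_pos: [0.5992, 0.218, 0.0021]
orientation: [3.141, -0.058, -0.003]
contact_force: [-0.7, -0.3, 0.3]
grip_width: 0.738
grip_force: 0.0
```

Request:
drive_tool([
  [[0,0,0,0,0,0,0.3],[0,0,0,0,0,0,0.3],[0,0,0,0,0,0,0.3],[0,0,0,0,0,0,0.3],[0,0,0,0,0,0,0.3],[0,0,0,0,0,0,0.3],[0,0,0,0,0,0,0.3],[0,0,0,0,0,0,0.3],[0,0,0,0,0,0,0.3],[0,0,0,0,0,0,0.3]],
], newtons=30)

```text
time: 10.95
tool_pos: [0.6004, 0.2182, 0.0047]
orientation: [3.141, -0.058, 0.0]
contact_force: [-0.2, 0.1, -0.7]
grip_width: 0.296
grip_force: 0.0
```

Run:
```python
from h import *
from seg import slats_top
s=env.get_state()
t=save('side','s4');u=save('top','t4');w=save('wrist','w4')
cv2.imwrite('pics/c4.png',np.hstack([cv2.resize(t[150:310,200:400],(400,320)),cv2.resize(w,(400,320))])[:,:,::-1])
K,T=cam('side');print(w2px(K,T,[s['tool_pos'],[.6,.219,.117],[.615,.217,.02]]))
for o in slats_top(u):
    if abs(o[1][1]-158)<20: print(o)
```

```text
[[338.30997168 227.75204347]
 [339.21949058 194.93295214]
 [343.4724252  223.48764108]]
```

View pics/c4.png

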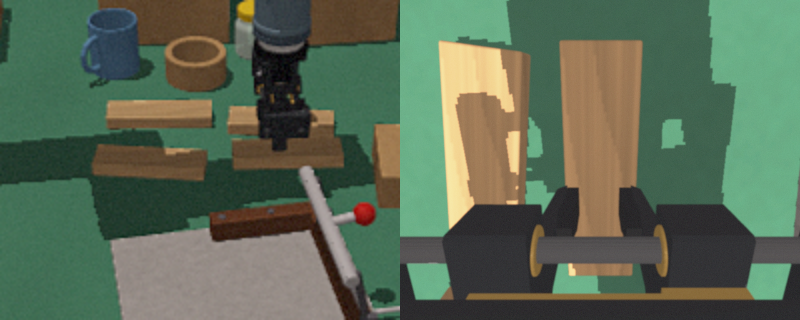

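Run:
```python
from h import *
s=env.get_state()
t=cv2.imread('pics/s4.png');w=cv2.imread('pics/w4.png')
K,T=cam('side')
p=s['tool_pos']
for q in w2px(K,T,[p,p+[0,-.013,0],p+[0,-.025,0]]): cv2.circle(t,tuple(np.round(q).astype(int)),1,(255,0,255),-1)
a=cv2.resize(t[190:250,300:375],(400,320),interpolation=cv2.INTER_CUBIC)
K,T=cam('wrist',s)
for q in w2px(K,T,[p,p+[0,-.013,0],p+[0,-.025,0]]): cv2.circle(w,tuple(np.round(q).astype(int)),2,(255,0,255),-1)
b=cv2.resize(w[220:400,220:420],(400,320),interpolation=cv2.INTER_CUBIC)
cv2.imwrite('pics/c5.png',np.hstack([a,b]))
```

```text
(no output)
```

View pics/c5.png

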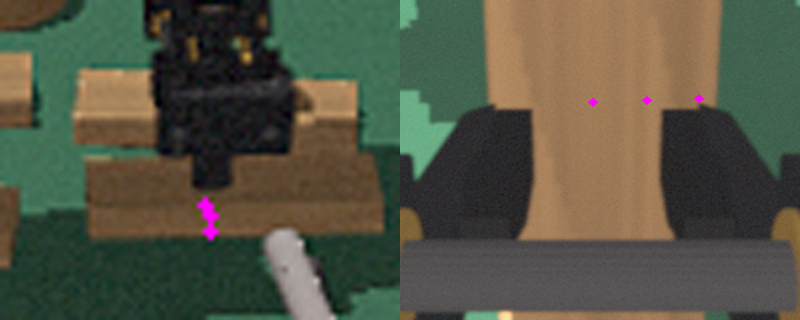

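Request:
drive_tool([
  [[0,0,0,0,0,0,0.74],[0,0,0,0,0,0,0.74],[0,0,0,0,0,0,0.74],[0,0,0,0,0,0,0.74],[0,0,0,0,0,0,0.74],[0,0,0,0,0,0,0.74],[0,0,0,0,0,0,0.74],[0,0,-0.003,0,0,0,0.74],[0,0,0,0,0,0,0.74],[0,0,0,0,0,0,0.74]],
])

```text
time: 11.93
tool_pos: [0.6001, 0.2182, 0.0012]
orientation: [3.141, -0.058, -0.001]
contact_force: [-0.2, 1.2, 0.3]
grip_width: 0.741
grip_force: 0.0
```

Request:
drive_tool([
  [[0,0,0,0,0,0,0.4],[0,0,0,0,0,0,0.4],[0,0,0,0,0,0,0.4],[0,0,0,0,0,0,0.4],[0,0,0,0,0,0,0.4],[0,0,0,0,0,0,0.4],[0,0,0,0,0,0,0.4],[0,0,0,0,0,0,0.4],[0,0,0,0,0,0,0.4],[0,0,0,0,0,0,0.4]],
], newtons=30)

```text
time: 12.77
tool_pos: [0.6004, 0.2182, 0.0016]
orientation: [-3.141, 0.058, -0.0]
contact_force: [-0.1, -0.6, -0.0]
grip_width: 0.402
grip_force: 0.0
```

Run:
```python
from h import *
s=env.get_state();print({k:v for k,v in s.items() if k not in('dq','joint_efforts')})
im=save('wrist','w5');hsv=cv2.cvtColor(im,cv2.COLOR_RGB2HSV)
K,T=cam('wrist',s)
p=s['tool_pos'];print(w2px(K,T,[p,[.695,.19,.02],[.695,.239,.02]]).round(0))
# slat colour runs on few rows
m=(hsv[...,0]<25)&(hsv[...,1]>60)
for r in (80,140,200,250,270,276): 
    x=np.flatnonzero(np.diff(np.r_[0,m[r].astype(int),0]));print(r,[(a,b) for a,b in zip(x[::2],x[1::2]) if b-a>15])
```

```text
{'time': 12.7667, 'joint_positions': array([1.63167212e-01, 5.70225020e-01, 1.55808193e+00, 1.29749258e-05,
       1.01323403e+00, 1.77098681e+00]), 'tool_pos': array([0.60044616, 0.21824141, 0.00163134]), 'orientation': array([-3.14103402e+00,  5.81631062e-02, -7.67109584e-05]), 'contact_force': array([-0.14418943, -0.55706284, -0.03909153]), 'torque': array([0.04788135, 0.00953439, 0.02327966]), 'grip_force': 0.0, 'grip_width': 0.4016388901396511}
[[316. 277.]
 [384.  53.]
 [249.  58.]]
80 [(np.int64(58), np.int64(202)), (np.int64(255), np.int64(389))]
140 [(np.int64(62), np.int64(204)), (np.int64(257), np.int64(386))]
200 [(np.int64(66), np.int64(201)), (np.int64(260), np.int64(383))]
250 [(np.int64(69), np.int64(200)), (np.int64(262), np.int64(381))]
270 [(np.int64(70), np.int64(199)), (np.int64(263), np.int64(380))]
276 [(np.int64(70), np.int64(199)), (np.int64(263), np.int64(379))]
```

Request:
drive_tool([
  [[0,0,0,0,0,0,0.74],[0,0,0,0,0,0,0.74],[0,0,0,0,0,0,0.74],[0,0,0,0,0,0,0.74],[0,0,0,0,0,0,0.74],[0,0,0,0,0,0,0.74],[0,-0.005,0,0,0,0,0.74],[0,-0.005,0,0,0,0,0.74],[0,-0.005,0,0,0,0,0.74],[0,0,0,0,0,0,0.74]],
])

```text
time: 13.65
tool_pos: [0.6005, 0.202, 0.0016]
orientation: [3.141, -0.06, -0.0]
contact_force: [0.0, -0.4, 0.5]
grip_width: 0.743
grip_force: 0.0
```

Run:
```python
from h import *
s=env.get_state();print(s['tool_pos'],s['contact_force'])
im=save('wrist','w6');hsv=cv2.cvtColor(im,cv2.COLOR_RGB2HSV)
K,T=cam('wrist',s)
m=(hsv[...,0]<25)&(hsv[...,1]>60)
for r in (80,200,276): 
    x=np.flatnonzero(np.diff(np.r_[0,m[r].astype(int),0]));q=[(a,b) for a,b in zip(x[::2],x[1::2]) if b-a>15];print(r,q,[px2w(K,T,[[(a+b)/2,r]],.02).round(4) for a,b in q])
```

```text
[0.60050075 0.20198673 0.0015885 ] [ 0.0007742  -0.42195944  0.46748741]
80 [(np.int64(14), np.int64(154)), (np.int64(211), np.int64(345))] [array([[0.69 , 0.284, 0.02 ]]), array([[0.6873, 0.2126, 0.02  ]])]
200 [(np.int64(25), np.int64(166)), (np.int64(220), np.int64(343))] [array([[0.6452, 0.289 , 0.02  ]]), array([[0.6423, 0.2143, 0.02  ]])]
276 [(np.int64(33), np.int64(165)), (np.int64(225), np.int64(342))] [array([[0.6123, 0.2942, 0.02  ]]), array([[0.6093, 0.2156, 0.02  ]])]
```

Request:
drive_tool([
  [[0,0.005,0,0,0,0,0.74],[0,0.005,0,0,0,0,0.74],[0,0.005,0,0,0,0,0.74],[0,0,-0.001,0,0,0,0.74],[0,0,-0.001,0,0,0,0.74],[0,0,-0.001,0,0,0,0.74],[0,0,-0.001,0,0,0,0.74],[0,0,-0.001,0,0,0,0.74],[0,0,-0.001,0,0,0,0.74],[0,0,0,0,0,0,0.74]],
])

```text
time: 14.53
tool_pos: [0.6003, 0.2181, -0.0047]
orientation: [3.141, -0.059, -0.001]
contact_force: [0.5, -0.2, 0.2]
grip_width: 0.739
grip_force: 0.0
```

Run:
```python
from h import *
s=env.get_state();print(s['tool_pos'],s['contact_force'],s['joint_positions'])
im=env.get_image('side')
K,T=cam('side');p=s['tool_pos']
t=im[:,:,::-1].copy()
for y in (-.0325,-.05):
  for z in (0,.02,.04):
    q=np.array(w2px(K,T,[p+[0,y,z]])[0]);cv2.circle(t,tuple(np.round(q).astype(int)),0,(255,0,255),-1)
cv2.imwrite('pics/c6.png',cv2.resize(t[170:260,285:395],(800,600),interpolation=cv2.INTER_NEAREST))
```

```text
[ 0.60026139  0.21805023 -0.00471227] [ 0.45072108 -0.21426911  0.18117359] [1.62910781e-01 5.79839835e-01 1.55886934e+00 2.12954098e-05
 1.00334320e+00 1.77098122e+00]
```

View pics/c6.png

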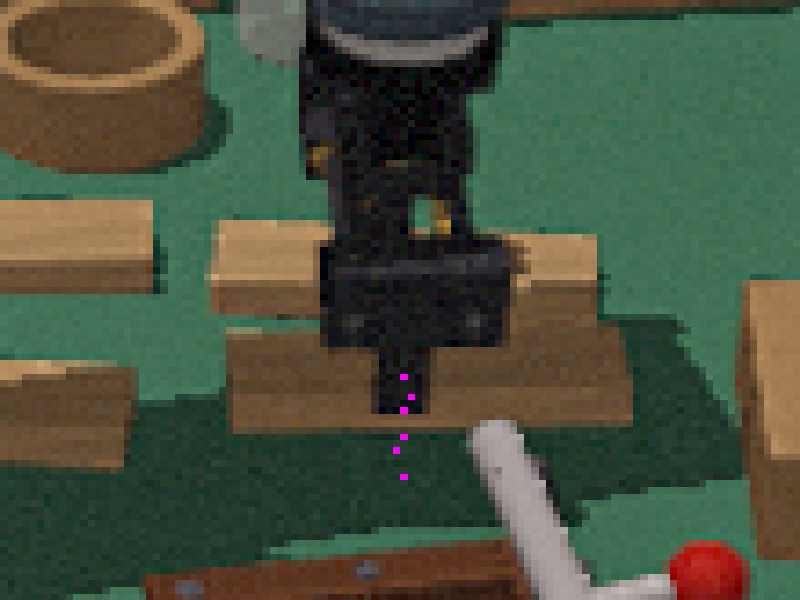

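Request:
drive_tool([
  [[0,0,-0.002,0,0,0,0.74],[0,0,-0.002,0,0,0,0.74],[0,0,-0.002,0,0,0,0.74],[0,0,-0.002,0,0,0,0.74],[0,0,-0.002,0,0,0,0.74],[0,0,-0.002,0,0,0,0.74],[0,0,-0.001,0,0,0,0.74],[0,0,0,0,0,0,0.74],[0,0,0,0,0,0,0.74],[0,0,0,0,0,0,0.74]],
])

```text
time: 15.42
tool_pos: [0.6006, 0.2183, -0.0173]
orientation: [-3.141, 0.058, -0.0]
contact_force: [-0.8, 0.3, -0.9]
grip_width: 0.743
grip_force: 0.0
```

Request:
drive_tool([
  [[0,0,0,0,0,0,0.4],[0,0,0,0,0,0,0.4],[0,0,0,0,0,0,0.4],[0,0,0,0,0,0,0.4],[0,0,0,0,0,0,0.4],[0,0,0,0,0,0,0.4],[0,0,0,0,0,0,0.4],[0,0,0,0,0,0,0.4],[0,0,0,0,0,0,0.4],[0,0,0,0,0,0,0.4]],
], newtons=30)

```text
time: 16.25
tool_pos: [0.6005, 0.2182, -0.0172]
orientation: [3.141, -0.058, 0.0]
contact_force: [0.1, -1.1, 2.4]
grip_width: 0.563
grip_force: 30.0
```

Request:
drive_tool([
  [[0,0,0.01,0,0,0,0.4],[0,0,0.03,0,0,0,0.4],[0,0,0.03,0,0,0,0.4],[0,0,0.027,0,0,0,0.4],[-0.007,-0.0247,0,0,0,0.83,0.4],[-0.007,-0.0247,0,0,0,0.83,0.4],[-0.007,-0.0247,0,0,0,0.83,0.4],[-0.007,-0.0247,0,0,0,0.83,0.4],[-0.007,-0.0247,0,0,0,0.83,0.4],[-0.007,-0.0247,0,0,0,0.83,0.4]],
])

```text
time: 17.08
tool_pos: [0.5579, 0.0692, 0.0801]
orientation: [-3.14, -0.08, -0.0]
contact_force: [-0.6, -0.1, -0.6]
grip_width: 0.563
grip_force: 30.0
```

Request:
drive_tool([
  [[-0.007,-0.0247,0,0,0,0.83,0.4],[-0.007,-0.0247,0,0,0,0.83,0.4],[-0.007,-0.0247,0,0,0,0.83,0.4],[-0.007,-0.0247,0,0,0,0.83,0.4],[0,0,-0.03,0,0,0,0.4],[0,0,-0.03,0,0,0,0.4],[0,0,0,0,0,0,0.4],[0,0,0,0,0,0,0.4],[0,0,0,0,0,0,0.4],[0,0,0,0,0,0,0.4]],
])

```text
time: 17.92
tool_pos: [0.5315, -0.0292, 0.0206]
orientation: [3.136, 0.169, 0.004]
contact_force: [1.6, -1.4, 3.2]
grip_width: 0.399
grip_force: 1.6
```

```bash
cat > chk.py <<'E'
# wrist view: wood runs on rows, in jig mm at height z
from h import *
import sys
def runs(z,rows=(60,120,180,240),name='wx'):
    s=env.get_state();im=save('wrist',name);hsv=cv2.cvtColor(im,cv2.COLOR_RGB2HSV);K,T=cam('wrist',s)
    print('tcp jig',w2j(s['tool_pos']).round(1),'yaw',np.degrees(2*np.arctan2(s['orientation'][1],s['orientation'][0])).round(2)%360,'w',round(s['grip_width'],3),s['contact_force'].round(1),round(s['time'],1))
    m=((hsv[...,0]<25)&(hsv[...,1]>60)&(hsv[...,2]>110)).astype(int)
    for r in rows:
        x=np.flatnonzero(np.diff(np.r_[0,m[r],0]))
        print(r,[[w2j(px2w(K,T,[[c,r]],z))[0][:2].round(1).tolist() for c in(a,b)] for a,b in zip(x[::2],x[1::2]) if b-a>15])
if __name__=='__main__': runs(float(sys.argv[1]),name=sys.argv[2])
E
python3 chk.py 0.062 w7
```

```text
tcp jig [[11.9 67.9 20.6]] yaw 6.19 w 0.399 [ 1.6 -1.4  3.2] 17.9
60 []
120 [[[84.1, 135.1], [84.1, 114.2]], [[84.1, 82.3], [84.1, 34.0]]]
180 [[[64.7, 79.6], [64.7, 32.8]]]
240 [[[43.5, 76.7], [43.5, 31.2]]]
```

View pics/w7.png

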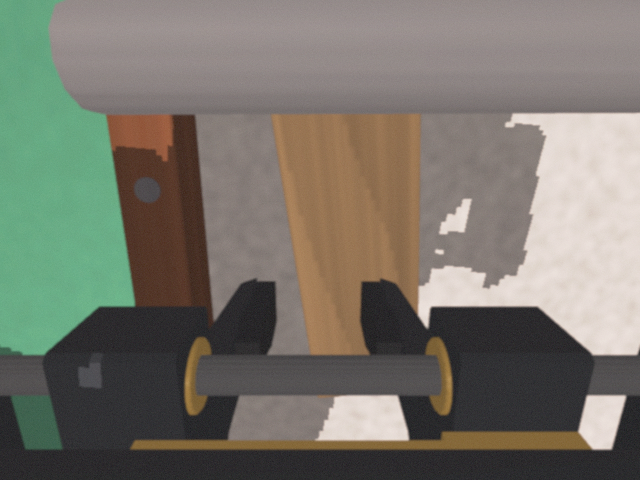

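Request:
drive_tool([
  [[0,0,0.03,0,0,0,0.8],[0,0,0.03,0,0,0,0.8],[0,0,0.03,0,0,0,0.8],[0,0,0.03,0,0,0,0.8],[0,0,0,0,0,0,0.8],[0,0,0,0,0,0,0.8],[0,0,0,0,0,0,0.8],[0,0,0,0,0,0,0.8],[0,0,0,0,0,0,0.8],[0,0,0,0,0,0,0.8]],
])

```text
time: 18.8
tool_pos: [0.5295, -0.0285, 0.1381]
orientation: [-3.136, -0.169, 0.004]
contact_force: [0.3, -0.0, -0.5]
grip_width: 0.8
grip_force: 0.0
```

Run:
```python
from h import *
s=env.get_state();im=save('wrist','w8');hsv=cv2.cvtColor(im,cv2.COLOR_RGB2HSV);K,T=cam('wrist',s)
print(w2j(s['tool_pos']),s['tool_pos'])
m=((hsv[...,0]<25)&(hsv[...,1]>60)&(hsv[...,2]>110)).astype(np.uint8)
m=cv2.morphologyEx(m,cv2.MORPH_OPEN,np.ones((5,5)))
for c in cv2.findContours(m,cv2.RETR_EXTERNAL,cv2.CHAIN_APPROX_NONE)[0]:
    if cv2.contourArea(c)<2000: continue
    j=w2j(px2w(K,T,c[:,0],.032))[:,:2].astype(np.float32);r=cv2.minAreaRect(j);print(r,cv2.boxPoints(r).round(1).tolist())
```

```text
[[  9.9630383   68.86821803 138.14945926]] [ 0.52946704 -0.02845859  0.13814946]
((-37.06309509277344, 292.8587951660156), (45.18193054199219, 81.70008087158203), 76.50760650634766) [[-82.0999984741211, 280.3999938964844], [-2.5999999046325684, 261.3999938964844], [7.900000095367432, 305.29998779296875], [-71.5, 324.3999938964844]]
((21.331844329833984, 50.849212646484375), (136.57028198242188, 51.63994216918945), 7.429101943969727) [[-49.70000076293945, 67.5999984741211], [-43.0, 16.399999618530273], [92.4000015258789, 34.099998474121094], [85.69999694824219, 85.30000305175781]]
```

Request:
drive_tool([
  [[0.004,-0.0187,0,0,0,0,0.8],[0,0,-0.03,0,0,0,0.8],[0,0,-0.03,0,0,0,0.8],[0,0,-0.03,0,0,0,0.8],[0,0,-0.03,0,0,0,0.8],[0,0,-0.01,0,0,0,0.8],[0,0,-0.0115,0,0,0,0.8],[0,0,0,0,0,0,0.45],[0,0,0,0,0,0,0.45],[0,0,0,0,0,0,0.45]],
])

```text
time: 19.68
tool_pos: [0.5358, -0.0478, -0.0004]
orientation: [3.136, 0.169, 0.004]
contact_force: [-0.1, 0.9, 1.0]
grip_width: 0.598
grip_force: 0.3
```

Request:
drive_tool([
  [[0,0,0,0,0,0,0.45],[0,0,0,0,0,0,0.45],[0,0,0,0,0,0,0.45],[0,0,0,0,0,0,0.45],[0,0,0,0,0,0,0.45],[0,0,0,0,0,0,0.45],[0,0,0,0,0,0,0.45],[0,0,0,0,0,0,0.45],[0,0,0,0,0,0,0.45],[0,0,0,0,0,0,0.45]],
], newtons=30)

```text
time: 20.52
tool_pos: [0.5357, -0.0478, -0.0005]
orientation: [3.136, 0.169, 0.004]
contact_force: [0.5, 0.8, 6.5]
grip_width: 0.579
grip_force: 28.9
```

```bash
python3 chk.py 0.032 w9
```

```text
tcp jig [[14.1 49.  -0.5]] yaw 6.18 w 0.579 [0.5 0.8 6.5] 20.5
60 []
120 []
180 [[[65.6, 152.8], [65.6, 142.0]], [[65.5, 85.2], [65.5, 25.6]]]
240 [[[42.9, 152.8], [42.9, 144.2]], [[42.9, 81.3], [42.8, 23.8]]]
```

Request:
drive_tool([
  [[0,0,0.015,0,0,0,0.45],[0,0,0.015,0,0,0,0.45],[-0.006,0.0089,0,0,0,0,0.45],[-0.006,0.0089,0,0,0,0,0.45],[0,0,0,0,0,0,0.45],[0,0,-0.01,0,0,0,0.45],[0,0,-0.01,0,0,0,0.45],[0,0,-0.007,0,0,0,0.45],[0,0,-0.004,0,0,0,0.45],[0,0,0,0,0,0,0.45]],
])

```text
time: 21.4
tool_pos: [0.5211, -0.0295, -0.0049]
orientation: [-3.136, -0.169, 0.005]
contact_force: [-0.6, -0.1, -0.8]
grip_width: 0.577
grip_force: 3.0
```

```bash
python3 chk.py 0.032 w10
```

```text
tcp jig [[ 1.5 68.7 -4.9]] yaw 6.160000000000025 w 0.577 [-0.6 -0.1 -0.8] 21.4
60 [[[92.4, 151.7], [92.3, 125.6]], [[92.3, 95.0], [92.2, 44.6]]]
120 [[[74.0, 151.7], [74.0, 125.8]], [[73.9, 94.8], [73.9, 44.0]]]
180 [[[53.9, 94.3], [53.9, 43.6]]]
240 [[[32.0, 94.1], [31.9, 42.8]]]
```

View pics/w10.png

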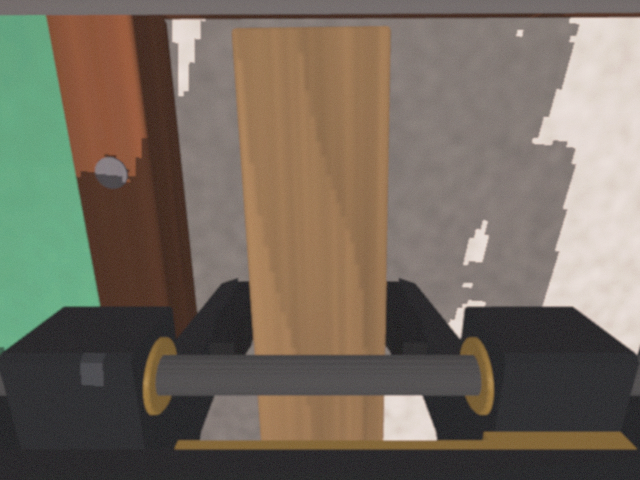

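Request:
drive_tool([
  [[0,0,0,0,0,0,0.66],[0,0,0,0,0,0,0.66],[0,0,0.03,0,0,0,0.66],[0,0,0.03,0,0,0,0.5],[0.0145,-0.025,0,0,0,0,0.2],[0.0145,-0.025,0,0,0,0,0],[0,0,0,0,0,0,0],[0,0,0,0,0,0,0],[0,0,0,0,0,0,0],[0,0,0,0,0,0,0]],
])

```text
time: 22.28
tool_pos: [0.5506, -0.0788, 0.0567]
orientation: [-3.136, -0.17, 0.002]
contact_force: [-0.2, 0.0, -0.1]
grip_width: 0.152
grip_force: 0.0
```

Request:
drive_tool([
  [[0,0,0,0,0,0,0],[0,0,-0.03,0,0,0,0],[0,0,-0.03,0,0,0,0],[-0.0008,0.007,0,0,0,0,0],[-0.0008,0.007,0,0,0,0,0],[-0.0008,0.007,0,0,0,0,0],[-0.0008,0.007,0,0,0,0,0],[-0.0006,0.005,0,0,0,0,0],[0,0,0,0,0,0,0],[0,0,0,0,0,0,0]],
])

```text
time: 23.12
tool_pos: [0.5483, -0.0463, -0.0018]
orientation: [3.136, 0.171, 0.003]
contact_force: [0.4, -0.5, -0.5]
grip_width: 0.002
grip_force: 0.0
```

```bash
python3 chk.py 0.032 w11
```

```text
tcp jig [[26.8 49.1 -1.8]] yaw 6.24 w 0.002 [ 0.4 -0.5 -0.5] 23.1
60 []
120 []
180 []
240 [[[55.9, 153.1], [55.9, 146.1]], [[56.0, 114.0], [56.0, 62.6]]]
```

Request:
drive_tool([
  [[-0.0003,0.003,0,0,0,0,0],[-0.0003,0.003,0,0,0,0,0],[-0.0002,0.002,0,0,0,0,0],[0,0.001,0,0,0,0,0],[0,0,0,0,0,0,0],[0,0,0,0,0,0,0],[0,0,0,0,0,0,0],[0,0,0,0,0,0,0],[0,0,0,0,0,0,0],[0,0,0,0,0,0,0]],
])

```text
time: 24.0
tool_pos: [0.5471, -0.0379, -0.0027]
orientation: [3.137, 0.169, 0.001]
contact_force: [0.0, -3.2, 3.1]
grip_width: 0.007
grip_force: 1.8
```

```bash
python3 chk.py 0.032 w12
```

```text
tcp jig [[26.5 57.6 -2.7]] yaw 6.17 w 0.007 [ 0.  -3.2  3.1] 24.0
60 []
120 []
180 []
240 [[[56.0, 117.6], [56.0, 110.5]], [[56.0, 110.2], [56.0, 70.6]]]
```

Request:
drive_tool([
  [[0,-0.01,0,0,0,0,0],[0,0,0.04,0,0,0,0.5],[0,0,0.04,0,0,0,0.82],[0,0,0.04,0,0,0,0.82],[-0.012,0.02,0.01,0,0,-1.2,0.82],[-0.012,0.02,0.01,0,0,-1.2,0.82],[-0.012,0.02,0,0,0,-1.2,0.82],[-0.012,0.02,0,0,0,-1.2,0.82],[-0.012,0.02,0,0,0,-1.2,0.82],[-0.012,0.02,0,0,0,-1.2,0.82]],
])

```text
time: 24.88
tool_pos: [0.4733, 0.0732, 0.1365]
orientation: [-3.141, 0.03, 0.003]
contact_force: [0.4, 0.2, 0.4]
grip_width: 0.662
grip_force: 0.0
```

Request:
drive_tool([
  [[-0.012,0.02,0,0,0,-1.2,0.82],[-0.012,0.02,0,0,0,-1.2,0.82],[-0.012,0.02,0,0,0,-1.2,0.82],[-0.012,0.02,0,0,0,-1.2,0.82],[-0.012,0.02,0,0,0,-1.2,0.82],[-0.012,0.02,0,0,0,-1.2,0.82],[-0.002,0.019,0,0,0,-1.1,0.82],[0,0,0,0,0,0,0.82],[0,0,0,0,0,0,0.82],[0,0,0,0,0,0,0.82]],
])

```text
time: 25.72
tool_pos: [0.4006, 0.2107, 0.1367]
orientation: [3.131, -0.254, -0.002]
contact_force: [0.4, -0.6, 0.2]
grip_width: 0.822
grip_force: 0.0
```

```bash
cat > fs.py <<'E'
# find slats in wrist view (world mm, top z=.02): near the tool; suggests grasp TCP
from h import *
def find(z=.02,name='wf'):
    s=env.get_state();im=save('wrist',name);hsv=cv2.cvtColor(im,cv2.COLOR_RGB2HSV);K,T=cam('wrist',s)
    yaw=np.degrees(2*np.arctan2(s['orientation'][1],s['orientation'][0]));yaw=(yaw+180)%360-180
    print('tcp',s['tool_pos'].round(4),'yaw',yaw.round(2),'t',round(s['time'],1))
    m=((hsv[...,0]<25)&(hsv[...,1]>60)&(hsv[...,2]>110)).astype(np.uint8)
    m=cv2.morphologyEx(m,cv2.MORPH_OPEN,np.ones((5,5)))
    for c in cv2.findContours(m,cv2.RETR_EXTERNAL,cv2.CHAIN_APPROX_NONE)[0]:
        if cv2.contourArea(c)<2500: continue
        j=(px2w(K,T,c[:,0],z)[:,:2]*1000).astype(np.float32);r=cv2.minAreaRect(j)
        b=cv2.boxPoints(r);e=max((b[1]-b[0],b[2]-b[1]),key=np.linalg.norm);a=(np.degrees(np.arctan2(e[1],e[0]))+90)%180-90
        print('c',np.round(r[0],1),'size',np.round(sorted(r[1]),1),'yaw',a.round(1),b.round(0).tolist())
if __name__=='__main__': find()
E
python3 fs.py
```

```text
tcp [0.4006 0.2107 0.1367] yaw -9.28 t 25.7
c [430.7 333.5] size [ 51.2 159.9] yaw -2.9 [[350.0, 312.0], [509.0, 304.0], [512.0, 355.0], [352.0, 363.0]]
c [414.5 208.3] size [ 49.4 158.2] yaw -9.5 [[332.0, 197.0], [488.0, 171.0], [497.0, 220.0], [341.0, 246.0]]
c [491.3   4. ] size [56.1 62.9] yaw 4.2 [[458.0, 30.0], [462.0, -26.0], [525.0, -22.0], [521.0, 34.0]]
c [549.1 307.6] size [32.  50.9] yaw 80.7 [[529.0, 285.0], [561.0, 280.0], [569.0, 330.0], [537.0, 335.0]]
```

Request:
drive_tool([
  [[0,0,-0.03,0,0,0,0.82],[0,0,-0.03,0,0,0,0.82],[0,0,-0.03,0,0,0,0.82],[0,0,-0.03,0,0,0,0.82],[0,0,-0.02,0,0,0,0.82],[0,0,-0.014,0,0,0,0.82],[0,0,0,0,0,0,0.82],[0,0,0,0,0,0,0.45],[0,0,0,0,0,0,0.45],[0,0,0,0,0,0,0.45]],
], newtons=35)

```text
time: 26.6
tool_pos: [0.4022, 0.2113, -0.0157]
orientation: [-3.13, 0.256, -0.004]
contact_force: [0.6, 0.5, -0.1]
grip_width: 0.616
grip_force: 0.0
```

Request:
drive_tool([
  [[0,0,0,0,0,0,0.45],[0,0,0,0,0,0,0.45],[0,0,0,0,0,0,0.45],[0,0,0,0,0,0,0.45],[0,0,0,0,0,0,0.45],[0,0,0.01,0,0,0,0.45],[0,0,0.03,0,0,0,0.45],[0,0,0.03,0,0,0,0.45],[0,0,0.03,0,0,0,0.45],[0,0,0,0,0,0,0.45]],
])

```text
time: 27.43
tool_pos: [0.4047, 0.2126, 0.0892]
orientation: [-3.128, 0.254, -0.015]
contact_force: [1.5, -0.5, -0.0]
grip_width: 0.562
grip_force: 35.0
```

Request:
drive_tool([
  [[0.0111,-0.0242,0,0,0,1.29,0.45],[0.0111,-0.0242,0,0,0,1.29,0.45],[0.0111,-0.0242,0,0,0,1.29,0.45],[0.0111,-0.0242,0,0,0,1.29,0.45],[0.0111,-0.0242,0,0,0,1.29,0.45],[0.0111,-0.0242,0,0,0,1.29,0.45],[0.0111,-0.0242,0,0,0,1.29,0.45],[0.0111,-0.0242,0,0,0,1.29,0.45],[0.0111,-0.0242,0,0,0,1.29,0.45],[0.0111,-0.0242,0,0,0,1.29,0.45]],
])

```text
time: 28.27
tool_pos: [0.5117, -0.0316, 0.0829]
orientation: [-3.14, -0.1, 0.001]
contact_force: [-0.4, 0.5, -1.4]
grip_width: 0.564
grip_force: 35.0
```

Request:
drive_tool([
  [[0.0111,-0.0242,0,0,0,1.29,0.45],[0.0111,-0.0242,0,0,0,1.29,0.45],[0,0,-0.01,0,0,0,0.45],[0,0,-0.015,0,0,0,0.45],[0,0,-0.015,0,0,0,0.45],[0,0,0,0,0,0,0.45],[0,0,0,0,0,0,0.45],[0,0,0,0,0,0,0.45],[0,0,0,0,0,0,0.45],[0,0,0,0,0,0,0.45]],
])

```text
time: 29.1
tool_pos: [0.5347, -0.079, 0.0441]
orientation: [3.136, 0.169, 0.003]
contact_force: [0.1, 0.4, -0.2]
grip_width: 0.564
grip_force: 35.0
```

```bash
python3 chk.py 0.085 w13
```

```text
tcp jig [[ 9.7 18.1 44.1]] yaw 6.18 w 0.564 [ 0.1  0.4 -0.2] 29.1
60 []
120 [[[82.0, 113.3], [82.0, 95.5]], [[82.0, 91.0], [82.0, 55.1]], [[82.0, 40.9], [81.9, -6.6]]]
180 [[[62.5, 90.9], [62.5, 55.1]], [[62.5, 41.0], [62.5, -6.7]]]
240 [[[41.3, 113.1], [41.3, 95.8]], [[41.3, 90.8], [41.2, 55.1]], [[41.2, 41.0], [41.2, -6.7]]]
```

Request:
drive_tool([
  [[0,0,-0.02,0,0,0,0.45],[0,0,-0.02,0,0,0,0.45],[0,0,-0.0075,0,0,0,0.45],[0,0,0,0,0,0,0.45],[0,0,0,0,0,0,0.66],[0,0,0,0,0,0,0.66],[0,0,0,0,0,0,0.66],[0,0,0.03,0,0,0,0.66],[0,0,0.03,0,0,0,0.5],[0,0,0,0,0,0,0.2]],
])

```text
time: 29.98
tool_pos: [0.538, -0.0804, 0.0612]
orientation: [3.133, 0.169, 0.013]
contact_force: [1.5, -0.6, 0.8]
grip_width: 0.533
grip_force: 0.0
```

Request:
drive_tool([
  [[0.011,-0.025,0,0,0,0,0],[0.0105,-0.025,0,0,0,0,0],[0,0,0,0,0,0,0],[0,0,0,0,0,0,0],[0,0,0,0,0,0,0],[0,0,0,0,0,0,0],[0,0,0,0,0,0,0],[0,0,-0.03,0,0,0,0],[0,0,-0.03,0,0,0,0],[0,0,0,0,0,0,0]],
])

```text
time: 30.82
tool_pos: [0.551, -0.1264, -0.0096]
orientation: [-3.132, -0.17, 0.013]
contact_force: [-1.6, 0.2, -0.3]
grip_width: 0.001
grip_force: 0.0
```

```bash
python3 chk.py 0.032 w14
```

```text
tcp jig [[ 20.8 -30.9  -9.6]] yaw 6.199999999999989 w 0.001 [-1.6  0.2 -0.3] 30.8
60 []
120 []
180 []
240 [[[52.8, 80.2], [52.9, 67.1]], [[52.9, 41.7], [53.0, -8.7]]]
```

Request:
drive_tool([
  [[-0.0008,0.007,0.004,0,0,0,0],[-0.0008,0.007,0,0,0,0,0],[-0.0008,0.007,0,0,0,0,0],[-0.0008,0.007,0,0,0,0,0],[-0.0004,0.004,0,0,0,0,0],[-0.0003,0.003,0,0,0,0,0],[-0.0002,0.002,0,0,0,0,0],[0,0.002,0,0,0,0,0],[0,0,0,0,0,0,0],[0,0,0,0,0,0,0]],
])

```text
time: 31.7
tool_pos: [0.5511, -0.0898, -0.0007]
orientation: [-3.136, -0.168, 0.001]
contact_force: [0.2, -0.1, 0.3]
grip_width: -0.0
grip_force: 0.1
```

```bash
python3 chk.py 0.032 w15
```

```text
tcp jig [[24.8  5.5 -0.7]] yaw 6.149999999999977 w -0.0 [ 0.2 -0.1  0.3] 31.7
60 []
120 []
180 []
240 [[[53.8, 120.5], [53.8, 70.5]], [[53.8, 70.1], [53.8, 17.1]]]
```

Request:
drive_tool([
  [[0,0.002,-0.002,0,0,0,0],[0,0.0015,0,0,0,0,0],[0,0,0,0,0,0,0],[0,0,0,0,0,0,0],[0,0,0,0,0,0,0],[0,0,0,0,0,0,0],[0,0,0,0,0,0,0],[0,0,0,0,0,0,0],[0,0,0,0,0,0,0],[0,0,0,0,0,0,0]],
])

```text
time: 32.58
tool_pos: [0.5511, -0.0875, -0.0027]
orientation: [3.136, 0.169, -0.001]
contact_force: [-1.4, -5.2, -0.3]
grip_width: 0.006
grip_force: 2.5
```

```bash
python3 chk.py 0.032 w16
```

```text
tcp jig [[25.1  7.8 -2.7]] yaw 6.16 w 0.006 [-1.4 -5.2 -0.3] 32.6
60 []
120 []
180 []
240 [[[54.8, 120.7], [54.7, 19.7]]]
```

Request:
drive_tool([
  [[0,-0.01,0,0,0,0,0],[0,0,0.04,0,0,0,0.5],[0,0,0.04,0,0,0,0.82],[0,0,0.04,0,0,0,0.82],[0.0032,0.0245,0.01,0,0,-0.95,0.82],[0.0032,0.0245,0.01,0,0,-0.95,0.82],[0.0032,0.0245,0,0,0,-0.95,0.82],[0.0032,0.0245,0,0,0,-0.95,0.82],[0.0032,0.0245,0,0,0,-0.95,0.82],[0.0032,0.0245,0,0,0,-0.95,0.82]],
])

```text
time: 33.47
tool_pos: [0.5705, 0.0514, 0.1374]
orientation: [-3.141, -0.011, 0.001]
contact_force: [-0.2, 0.4, -0.0]
grip_width: 0.66
grip_force: 0.0
```

Request:
drive_tool([
  [[0.0032,0.0245,0,0,0,-0.95,0.82],[0.0032,0.0245,0,0,0,-0.95,0.82],[0.0032,0.0245,0,0,0,-0.95,0.82],[0.0032,0.0245,0,0,0,-0.95,0.82],[0.0032,0.0245,0,0,0,-0.95,0.82],[0.0032,0.0245,0,0,0,-0.95,0.82],[0.0032,0.0245,0,0,0,-0.95,0.82],[0.0032,0.0245,0,0,0,-0.95,0.82],[0.0032,0.0245,0,0,0,-0.95,0.82],[0.0032,0.0245,0,0,0,-0.95,0.82]],
])

```text
time: 34.3
tool_pos: [0.6025, 0.2964, 0.1371]
orientation: [-3.132, 0.249, 0.002]
contact_force: [-0.3, 0.3, 0.5]
grip_width: 0.82
grip_force: 0.0
```

Request:
drive_tool([
  [[0,0.008,0,0,0,0,0.82],[0,0,0,0,0,0,0.82],[0,0,0,0,0,0,0.82],[0,0,0,0,0,0,0.82],[0,0,0,0,0,0,0.82],[0,0,0,0,0,0,0.82],[0,0,0,0,0,0,0.82],[0,0,0,0,0,0,0.82],[0,0,0,0,0,0,0.82],[0,0,0,0,0,0,0.82]],
])

```text
time: 35.13
tool_pos: [0.6027, 0.3033, 0.1377]
orientation: [-3.132, 0.248, -0.0]
contact_force: [0.1, -1.0, -0.7]
grip_width: 0.821
grip_force: 0.0
```

```bash
python3 fs.py
```

```text
tcp [0.6027 0.3033 0.1377] yaw -9.05 t 35.1
c [404.3 293.8] size [ 58.4 231.7] yaw 81.0 [[357.0, 184.0], [415.0, 175.0], [451.0, 404.0], [394.0, 413.0]]
c [614.9 297.7] size [ 50.3 158.4] yaw -9.4 [[533.0, 286.0], [689.0, 260.0], [697.0, 310.0], [541.0, 335.0]]
```

Request:
drive_tool([
  [[-0.0006,-0.0035,-0.03,0,0,0,0.82],[0,0,-0.03,0,0,0,0.82],[0,0,-0.03,0,0,0,0.82],[0,0,-0.03,0,0,0,0.82],[0,0,-0.02,0,0,0,0.82],[0,0,-0.0145,0,0,0,0.82],[0,0,0,0,0,0,0.82],[0,0,0,0,0,0,0.45],[0,0,0,0,0,0,0.45],[0,0,0,0,0,0,0.45]],
], newtons=35)

```text
time: 36.02
tool_pos: [0.6037, 0.3005, -0.0146]
orientation: [-3.131, 0.247, -0.005]
contact_force: [0.1, -0.0, 0.3]
grip_width: 0.613
grip_force: 0.0
```

Request:
drive_tool([
  [[0,0,0,0,0,0,0.45],[0,0,0,0,0,0,0.45],[0,0,0,0,0,0,0.45],[0,0,0,0,0,0,0.45],[0,0,0,0,0,0,0.45],[0,0,0,0,0,0,0.45],[0,0,0,0,0,0,0.45],[0,0,0,0,0,0,0.45],[0,0,0,0,0,0,0.45],[0,0,0,0,0,0,0.45]],
])

```text
time: 36.85
tool_pos: [0.6036, 0.3004, -0.0147]
orientation: [-3.131, 0.248, -0.005]
contact_force: [-1.4, -0.6, 6.0]
grip_width: 0.558
grip_force: 35.0
```

Request:
drive_tool([
  [[0,0,0.01,0,0,0,0.45],[0,0,0.03,0,0,0,0.45],[0,0,0.03,0,0,0,0.45],[0,0,0.03,0,0,0,0.45],[0,0,0,0,0,0,0.45],[0,0,0,0,0,0,0.45],[0,0,0,0,0,0,0.45],[0,0,0,0,0,0,0.45],[0,0,0,0,0,0,0.45],[0,0,0,0,0,0,0.45]],
])

```text
time: 37.68
tool_pos: [0.601, 0.2996, 0.0814]
orientation: [3.131, -0.248, -0.004]
contact_force: [-0.7, 0.6, 0.1]
grip_width: 0.561
grip_force: 35.0
```

Request:
drive_tool([
  [[-0.0032,-0.0237,0,0,0,0.85,0.45],[-0.0032,-0.0237,0,0,0,0.85,0.45],[-0.0032,-0.0237,0,0,0,0.85,0.45],[-0.0032,-0.0237,0,0,0,0.85,0.45],[-0.0032,-0.0237,0,0,0,0.85,0.45],[-0.0032,-0.0237,0,0,0,0.85,0.45],[-0.0032,-0.0237,0,0,0,0.85,0.45],[-0.0032,-0.0237,0,0,0,0.85,0.45],[-0.0032,-0.0237,0,0,0,0.85,0.45],[-0.0032,-0.0237,0,0,0,0.85,0.45]],
])

```text
time: 38.52
tool_pos: [0.5693, 0.0619, 0.0824]
orientation: [-3.141, 0.014, 0.002]
contact_force: [0.8, -0.8, -0.9]
grip_width: 0.566
grip_force: 35.0
```

Request:
drive_tool([
  [[-0.0032,-0.0237,0,0,0,0.85,0.45],[-0.0032,-0.0237,0,0,0,0.85,0.45],[-0.0032,-0.0237,0,0,0,0.85,0.45],[-0.0032,-0.0237,0,0,0,0.85,0.45],[-0.0032,-0.0237,0,0,0,0.85,0.45],[-0.0032,-0.0237,0,0,0,0.85,0.45],[-0.0032,-0.0237,0,0,0,0.85,0.45],[-0.0032,-0.0237,0,0,0,0.8,0.45],[0,0,-0.02,0,0,0,0.45],[0,0,-0.02,0,0,0,0.45]],
])

```text
time: 39.35
tool_pos: [0.5455, -0.1289, 0.0437]
orientation: [3.136, 0.166, 0.004]
contact_force: [-0.7, -0.1, -1.2]
grip_width: 0.45
grip_force: 0.0
```

Request:
drive_tool([
  [[0,0,0,0,0,0,0.45],[0,0,0,0,0,0,0.45],[0,0,0,0,0,0,0.45],[0,0,0,0,0,0,0.45],[0,0,0,0,0,0,0.45],[0,0,0,0,0,0,0.45],[0,0,0,0,0,0,0.45],[0,0,0,0,0,0,0.45],[0,0,0,0,0,0,0.45],[0,0,0,0,0,0,0.45]],
])

```text
time: 40.18
tool_pos: [0.5445, -0.1266, 0.0432]
orientation: [3.137, 0.17, 0.0]
contact_force: [0.2, 0.5, -0.2]
grip_width: 0.453
grip_force: 0.0
```

```bash
python3 chk.py 0.075 w17
```

```text
tcp jig [[ 14.3 -30.4  43.2]] yaw 6.21 w 0.453 [ 0.2  0.5 -0.2] 40.2
60 []
120 [[[86.5, 78.9], [86.5, 30.8]], [[86.5, 25.3], [86.5, 8.3]]]
180 [[[65.7, 83.8], [65.7, 28.5]], [[65.7, 24.2], [65.7, 8.6]]]
240 [[[42.9, 85.0], [42.9, 24.9]], [[42.9, 19.6], [42.9, 8.2]]]
```

Request:
drive_tool([
  [[-0.012,0,0.03,0,0,0,0.82],[-0.012,0,0.03,0,0,0,0.82],[-0.012,0,0.03,0,0,0,0.82],[-0.012,0,0.03,0,0,0,0.82],[-0.012,0,0.03,0,0,0,0.82],[-0.012,0,0.03,0,0,0,0.82],[0,0,0,0,0,0,0.82],[0,0,0,0,0,0,0.82],[0,0,0,0,0,0,0.82],[0,0,0,0,0,0,0.82]],
])

```text
time: 41.07
tool_pos: [0.4718, -0.1262, 0.2215]
orientation: [-3.136, -0.17, 0.004]
contact_force: [-0.2, 0.5, -0.5]
grip_width: 0.822
grip_force: 0.0
```

```bash
python3 - <<'E'
from h import *
im=save('wrist','w18');t=save('side','s18')
cv2.imwrite('pics/c18.png',np.hstack([cv2.resize(im,(480,360)),cv2.resize(t[180:380,240:420],(320,360))])[:,:,::-1])
E
python3 fs.py
```

```text
tcp [ 0.4719 -0.1262  0.2214] yaw 6.21 t 41.2
c [542.4 -11.4] size [ 84.1 171.1] yaw 6.2 [[453.0, 21.0], [462.0, -62.0], [632.0, -44.0], [623.0, 40.0]]
```

View pics/c18.png

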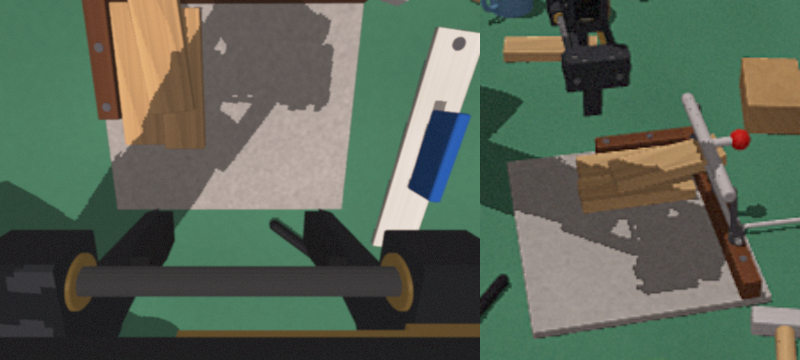

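Request:
drive_tool([
  [[-0.01,0.01,0,0,0,0,0.82],[-0.01,0.01,0,0,0,0,0.82],[-0.01,0.01,0,0,0,0,0.82],[-0.01,0.01,0,0,0,0,0.82],[-0.01,0.01,0,0,0,0,0.82],[0,0.01,0,0,0,0,0.82],[0,0.01,0,0,0,0,0.82],[0,0,0,0,0,0,0.82],[0,0,0,0,0,0,0.82],[0,0,0,0,0,0,0.82]],
])

```text
time: 42.05
tool_pos: [0.4229, -0.0568, 0.223]
orientation: [3.137, 0.171, -0.0]
contact_force: [-0.4, 0.2, -0.3]
grip_width: 0.823
grip_force: 0.0
```

Run:
```python
from h import *
s=env.get_state();np.save('w19.npy',np.r_[s['tool_pos'],s['orientation']]);print(s['tool_pos'])
im=save('wrist','w19');K,T=cam('wrist',s)
print(w2px(K,T,j2w([[110,120,42],[-50,120,32],[-50,20,32],[110,20,32]])).round(0))
a=im[10:250,180:400];a=cv2.resize(a,(550,600),interpolation=cv2.INTER_CUBIC)
lab=cv2.cvtColor(a,cv2.COLOR_RGB2LAB);lab[...,0]=cv2.createCLAHE(3,(6,6)).apply(lab[...,0]);a=cv2.cvtColor(lab,cv2.COLOR_LAB2BGR)
for k in range(0,220,20): cv2.putText(a,str(180+k),(int(k*2.5),10),0,.35,(255,0,255),1);cv2.line(a,(int(k*2.5),12),(int(k*2.5),18),(255,0,255),1)
for k in range(0,240,20): cv2.putText(a,str(10+k),(0,int(k*2.5)+4),0,.35,(255,0,255),1)
cv2.imwrite('pics/c19.png',a)
```

```text
[ 0.422877   -0.05680467  0.22303238]
[[230. -67.]
 [243. 144.]
 [352. 144.]
 [358. -61.]]
```

View pics/c19.png

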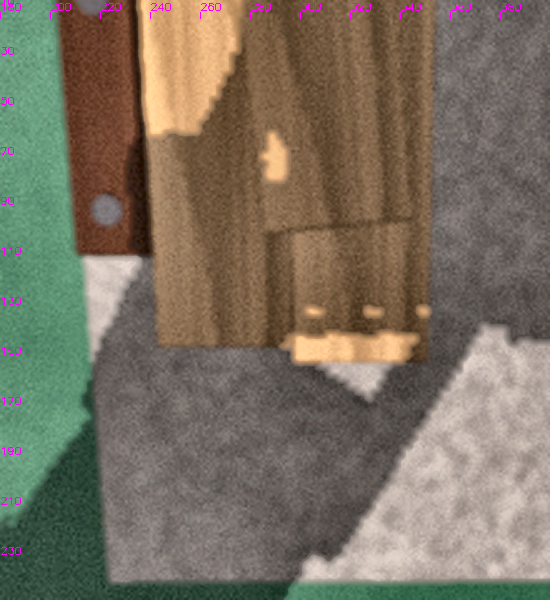

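Run:
```python
from h import *
v=np.load('w19.npy');K,T=cam('wrist',dict(tool_pos=v[:3],orientation=v[3:]))
for z in(.052,.058):print(z,w2j(px2w(K,T,[[287,103],[344,97]],z)).round(1).tolist())
print(w2j(px2w(K,T,[[243,148],[287,148],[295,155],[350,155],[352,100],[240,100]],.032)).round(1).tolist())
# side view: brightness edges - D pose from side via template: project candidate
K,T=cam('side')
for xn in (-18,-14,-10):
    print(xn,w2px(K,T,j2w([[xn,60,52],[xn,12,52],[xn+158,12,60],[xn+158,60,60]])).round(0).tolist())
```

```text
0.052 [[-14.9, 77.7, 52.0], [-10.1, 29.8, 52.0]]
0.058 [[-15.1, 77.2, 58.0], [-10.4, 30.2, 58.0]]
[[-53.6, 120.6, 32.0], [-53.6, 80.1, 32.0], [-59.9, 72.8, 32.0], [-59.9, 22.0, 32.0], [-11.7, 21.4, 32.0], [-11.8, 120.9, 32.0]]
-18 [[311.0, 274.0], [315.0, 287.0], [379.0, 276.0], [373.0, 264.0]]
-14 [[313.0, 274.0], [317.0, 287.0], [380.0, 276.0], [375.0, 264.0]]
-10 [[315.0, 274.0], [318.0, 287.0], [382.0, 276.0], [376.0, 264.0]]
```

Request:
drive_tool([
  [[0.02,0.003,-0.01,0,0,1,0.82],[0.02,0.003,-0.01,0,0,1,0.82],[0.02,0.003,-0.01,0,0,1,0.82],[0.02,0.003,-0.01,0,0,1,0.82],[0.02,0.003,-0.01,0,0,1,0.82],[0.016,0.0024,-0.01,0,0,0.7,0.82],[0,0,0,0,0,0,0.82],[0,0,0,0,0,0,0.82],[0,0,0,0,0,0,0.82],[0,0,0,0,0,0,0.82]],
])

```text
time: 42.93
tool_pos: [0.5381, -0.0396, 0.1637]
orientation: [3.124, 0.325, 0.001]
contact_force: [1.3, -0.7, -0.2]
grip_width: 0.822
grip_force: 0.0
```

Run:
```python
from h import *
s=env.get_state();im=save('wrist','w20');K,T=cam('wrist',s);print(s['tool_pos'],w2j(s['tool_pos']))
# rectify top view at z=.055 in jig frame 1px/mm, x -60..170, y -20..130, find edges
g=cv2.cvtColor(im,cv2.COLOR_RGB2GRAY)
xs,ys=np.meshgrid(np.arange(-60,170),np.arange(130,-20,-1))
p=w2px(K,T,j2w(np.c_[xs.ravel(),ys.ravel(),np.full(xs.size,55)])).astype(np.float32).reshape(xs.shape+(2,))
r=cv2.remap(g,p[...,0],p[...,1],cv2.INTER_LINEAR)
lines=cv2.createLineSegmentDetector().detect(r)[0][:,0]
for l in lines:
    L=np.hypot(l[2]-l[0],l[3]-l[1])
    if L>25: print((l[0]-60).round(0),(130-l[1]).round(0),(l[2]-60).round(0),(130-l[3]).round(0),'len',L.round(0))
```

```text
[ 0.53806944 -0.03962055  0.1637378 ] [[ 17.30963769  56.84248912 163.73779527]]
169.0 -2.0 156.0 130.0 len 132.0
140.0 97.0 139.0 129.0 len 33.0
133.0 129.0 133.0 96.0 len 34.0
32.0 20.0 8.0 26.0 len 25.0
60.0 7.0 32.0 19.0 len 30.0
7.0 24.0 -31.0 42.0 len 42.0
124.0 -11.0 124.0 42.0 len 52.0
96.0 117.0 -17.0 117.0 len 112.0
131.0 42.0 131.0 -9.0 len 51.0
140.0 -9.0 140.0 43.0 len 53.0
150.0 46.0 146.0 84.0 len 39.0
-47.0 34.0 -19.0 33.0 len 28.0
```

Request:
drive_tool([
  [[0,0,-0.03,0,0,0,0.82],[0,0,-0.03,0,0,0,0.82],[0,0,-0.03,0,0,0,0.82],[0,0,-0.03,0,0,0,0.82],[0,0,-0.02,0,0,0,0.82],[0,0,-0.01,0,0,0,0.82],[0,0,0,0,0,0,0.82],[0,0,0,0,0,0,0.45],[0,0,0,0,0,0,0.45],[0,0,0,0,0,0,0.45]],
], newtons=50)

```text
time: 43.82
tool_pos: [0.54, -0.0397, 0.015]
orientation: [3.123, 0.326, 0.005]
contact_force: [-0.9, 1.3, 0.5]
grip_width: 0.615
grip_force: 0.0
```

Request:
drive_tool([
  [[0,0,0,0,0,0,0.45],[0,0,0,0,0,0,0.45],[0,0,0,0,0,0,0.45],[0,0,0,0,0,0,0.45],[0,0,0,0,0,0,0.45],[0,0,0,0,0,0,0.45],[0,0,0,0,0,0,0.45],[0,0,0,0,0,0,0.45],[0,0,0,0,0,0,0.45],[0,0,0,0,0,0,0.45]],
])

```text
time: 44.65
tool_pos: [0.5397, -0.0396, 0.0147]
orientation: [3.124, 0.326, 0.004]
contact_force: [-1.8, 0.4, 7.0]
grip_width: 0.564
grip_force: 50.0
```

Request:
drive_tool([
  [[0,0,0.008,0,0,0,0.45],[0,0,0.01,0,0,0,0.45],[-0.008,-0.0009,0.004,0,0,-1,0.45],[-0.008,-0.0009,0.006,0,0,-1.2,0.45],[-0.008,-0.0009,0.008,0,0,-1.2,0.45],[-0.008,-0.0009,0.008,0,0,-1.2,0.45],[-0.008,-0.0009,0.008,0,0,-1.1,0.45],[0,0,0,0,0,0,0.45],[0,0,0,0,0,0,0.45],[0,0,0,0,0,0,0.45]],
])

```text
time: 45.48
tool_pos: [0.4986, -0.0438, 0.0652]
orientation: [3.137, 0.17, 0.001]
contact_force: [1.1, 0.2, -0.7]
grip_width: 0.564
grip_force: 50.0
```

Request:
drive_tool([
  [[0.0019,-0.0175,0,0,0,0,0.45],[0.0019,-0.0175,0,0,0,0,0.45],[0.0019,-0.0175,0,0,0,0,0.45],[0.0019,-0.0175,0,0,0,0,0.45],[0.0019,-0.0175,0,0,0,0,0.45],[0,0,0,0,0,0,0.45],[0,0,0,0,0,0,0.45],[0,0,0,0,0,0,0.45],[0,0,0,0,0,0,0.45],[0,0,0,0,0,0,0.45]],
])

```text
time: 46.32
tool_pos: [0.5077, -0.1303, 0.0649]
orientation: [-3.136, -0.172, 0.001]
contact_force: [0.0, 0.8, -1.1]
grip_width: 0.563
grip_force: 50.0
```

```bash
python3 chk.py 0.09 w21; sed -i 's/name==.__main__.: find()/name=="__main__": find(float(__import__("sys").argv[1]) if len(__import__("sys").argv)>1 else .02)/' fs.py; tail -1 fs.py
```

```text
tcp jig [[-22.6 -30.   64.9]] yaw 6.269999999999982 w 0.563 [ 0.   0.8 -1.1] 46.3
60 [[[69.4, 77.8], [69.5, 6.2]], [[69.5, -0.8], [69.6, -59.1]]]
120 [[[49.4, 77.7], [49.5, 6.3]], [[49.5, -1.3], [49.6, -58.6]]]
180 [[[27.6, 77.7], [27.7, 6.0]], [[27.7, -1.9], [27.7, -58.7]]]
240 [[[3.7, 91.9], [3.7, 83.9]], [[3.7, 77.6], [3.8, 6.1]], [[3.8, -2.6], [3.9, -50.2]], [[3.9, -50.5], [3.9, -58.5]]]
if __name__=='__main__': find()
```

Request:
drive_tool([
  [[0,0,-0.02,0,0,0,0.45],[0,0,-0.02,0,0,0,0.45],[0,0,-0.02,0,0,0,0.45],[0,0,-0.011,0,0,0,0.45],[0,0,0,0,0,0,0.45],[0,0,0,0,0,0,0.45],[0,0,0,0,0,0,0.66],[0,0,0,0,0,0,0.66],[0,0,0,0,0,0,0.66],[0,0,0,0,0,0,0.66]],
])

```text
time: 47.2
tool_pos: [0.5083, -0.1315, -0.0053]
orientation: [3.136, 0.17, 0.001]
contact_force: [-0.1, 0.6, -0.7]
grip_width: 0.664
grip_force: 0.0
```

Request:
drive_tool([
  [[0,0,0.03,0,0,0,0.66],[0,0,0.03,0,0,0,0.5],[0,0,0,0,0,0,0.2],[0.018,-0.0158,0,0,0,0,0],[0.018,-0.0158,0,0,0,0,0],[0.018,-0.0158,0,0,0,0,0],[0,0,0,0,0,0,0],[0,0,0,0,0,0,0],[0,0,0,0,0,0,0],[0,0,0,0,0,0,0]],
])

```text
time: 48.03
tool_pos: [0.5608, -0.1777, 0.0536]
orientation: [-3.136, -0.171, 0.002]
contact_force: [-0.5, 0.7, -0.1]
grip_width: 0.009
grip_force: 0.0
```

```bash
python3 chk.py 0.032 w22
```

```text
tcp jig [[ 25.  -82.9  53.6]] yaw 6.230000000000018 w 0.009 [-0.5  0.7 -0.1] 48.0
60 []
120 []
180 [[[67.8, 75.7], [67.8, 19.6]], [[67.9, -7.0], [67.9, -57.0]]]
240 [[[36.2, 83.2], [36.3, 19.7]], [[36.3, -7.1], [36.3, -59.0]]]
```

Request:
drive_tool([
  [[0,0,-0.03,0,0,0,0],[0,0,-0.0265,0,0,0,0],[-0.0008,0.007,0,0,0,0,0],[-0.0008,0.007,0,0,0,0,0],[-0.0008,0.007,0,0,0,0,0],[-0.0008,0.007,0,0,0,0,0],[-0.0005,0.004,0,0,0,0,0],[-0.0003,0.003,0,0,0,0,0],[-0.0002,0.002,0,0,0,0,0],[-0.0002,0.002,0,0,0,0,0]],
])

```text
time: 48.92
tool_pos: [0.5592, -0.1405, -0.0009]
orientation: [3.135, 0.17, 0.005]
contact_force: [1.1, -3.9, 4.4]
grip_width: 0.002
grip_force: 2.2
```

Request:
drive_tool([
  [[0,0.0015,0,0,0,0,0],[0,0,0,0,0,0,0],[0,0,0,0,0,0,0],[0,0,0,0,0,0,0],[0,0,0,0,0,0,0],[0,0,0,0,0,0,0],[0,0,0,0,0,0,0],[0,0,0,0,0,0,0],[0,0,0,0,0,0,0],[0,0,0,0,0,0,0]],
])

```text
time: 49.75
tool_pos: [0.5574, -0.1381, -0.0025]
orientation: [-3.137, -0.17, 0.0]
contact_force: [1.8, -2.1, 1.6]
grip_width: 0.005
grip_force: 1.1
```

```bash
python3 chk.py 0.032 w23
```

```text
tcp jig [[ 25.9 -43.1  -2.5]] yaw 6.199999999999989 w 0.005 [ 1.8 -2.1  1.6] 49.8
60 []
120 []
180 [[[77.7, 68.8], [77.7, -32.2]]]
240 [[[55.4, 74.1], [55.4, -31.7]]]
```

Request:
drive_tool([
  [[0,-0.01,0,0,0,0,0],[0,0,0.04,0,0,0,0.5],[0,0,0.04,0,0,0,0.82],[0,0,0.04,0,0,0,0.82],[-0.007,0.024,0.01,0,0,-0.46,0.82],[-0.007,0.024,0.01,0,0,-0.46,0.82],[-0.007,0.024,0,0,0,-0.46,0.82],[-0.007,0.024,0,0,0,-0.46,0.82],[-0.007,0.024,0,0,0,-0.46,0.82],[-0.007,0.024,0,0,0,-0.46,0.82]],
])

```text
time: 50.63
tool_pos: [0.5141, -0.0032, 0.1371]
orientation: [-3.139, -0.094, 0.003]
contact_force: [-0.1, 0.1, 0.7]
grip_width: 0.662
grip_force: 0.0
```

Request:
drive_tool([
  [[-0.007,0.024,0,0,0,-0.46,0.82],[-0.007,0.024,0,0,0,-0.46,0.82],[-0.007,0.024,0,0,0,-0.46,0.82],[-0.007,0.024,0,0,0,-0.46,0.82],[-0.007,0.024,0,0,0,-0.46,0.82],[-0.007,0.024,0,0,0,-0.46,0.82],[-0.007,0.024,0,0,0,-0.46,0.82],[-0.007,0.024,0,0,0,-0.46,0.82],[-0.007,0.024,0,0,0,-0.46,0.82],[-0.007,0.024,0,0,0,-0.46,0.82]],
])

```text
time: 51.47
tool_pos: [0.4443, 0.2365, 0.137]
orientation: [3.141, -0.032, -0.004]
contact_force: [-0.3, -0.2, 0.1]
grip_width: 0.816
grip_force: 0.0
```

Request:
drive_tool([
  [[-0.007,0.024,0,0,0,-0.46,0.82],[-0.007,0.024,0,0,0,-0.46,0.82],[-0.007,0.024,0,0,0,-0.46,0.82],[-0.007,0.024,0,0,0,-0.46,0.82],[0,0,0,0,0,0,0.82],[0,0,0,0,0,0,0.82],[0,0,0,0,0,0,0.82],[0,0,0,0,0,0,0.82],[0,0,0,0,0,0,0.82],[0,0,0,0,0,0,0.82]],
])

```text
time: 52.3
tool_pos: [0.4179, 0.3309, 0.1376]
orientation: [3.14, -0.084, -0.0]
contact_force: [0.2, -0.4, 0.1]
grip_width: 0.82
grip_force: 0.0
```

```bash
python3 fs.py
```

```text
tcp [0.4179 0.3309 0.1376] yaw -3.07 t 52.3
c [196.6 229.4] size [ 16.3 377. ] yaw 86.9 [[178.0, 42.0], [195.0, 41.0], [215.0, 417.0], [199.0, 418.0]]
c [430.5 334.5] size [ 49.9 159.1] yaw -2.9 [[350.0, 314.0], [509.0, 305.0], [511.0, 355.0], [352.0, 363.0]]
c [493.2 473.3] size [108.8 109.3] yaw 86.9 [[436.0, 422.0], [545.0, 416.0], [550.0, 525.0], [442.0, 531.0]]
```

Request:
drive_tool([
  [[0,0.004,-0.03,0,0,0,0.82],[0,0,-0.03,0,0,0,0.82],[0,0,-0.03,0,0,0,0.82],[0,0,-0.03,0,0,0,0.82],[0,0,-0.02,0,0,0,0.82],[0,0,-0.015,0,0,0,0.82],[0,0,0,0,0,0,0.82],[0,0,0,0,0,0,0.45],[0,0,0,0,0,0,0.45],[0,0,0,0,0,0,0.45]],
], newtons=45)

```text
time: 53.18
tool_pos: [0.4188, 0.3364, -0.0159]
orientation: [-3.139, 0.082, -0.004]
contact_force: [0.2, 1.1, -0.1]
grip_width: 0.62
grip_force: 0.0
```

Request:
drive_tool([
  [[0,0,0,0,0,0,0.45],[0,0,0,0,0,0,0.45],[0,0,0,0,0,0,0.45],[0,0,0,0,0,0,0.45],[0,0,0,0,0,0,0.45],[0,0,0,0,0,0,0.45],[0,0,0.01,0,0,0,0.45],[0,0,0.03,0,0,0,0.45],[0,0,0.03,0,0,0,0.45],[0,0,0.03,0,0,0,0.45]],
])

```text
time: 54.02
tool_pos: [0.4168, 0.3356, 0.084]
orientation: [3.14, -0.082, -0.002]
contact_force: [-0.2, 0.4, -1.2]
grip_width: 0.562
grip_force: 45.0
```

Request:
drive_tool([
  [[0.0063,-0.0244,-0.002,0,0,0.44,0.45],[0.0063,-0.0244,-0.002,0,0,0.44,0.45],[0.0063,-0.0244,-0.002,0,0,0.44,0.45],[0.0063,-0.0244,-0.002,0,0,0.44,0.45],[0.0063,-0.0244,-0.002,0,0,0.44,0.45],[0.0063,-0.0244,-0.002,0,0,0.44,0.45],[0.0063,-0.0244,-0.002,0,0,0.44,0.45],[0.0063,-0.0244,-0.002,0,0,0.44,0.45],[0.0063,-0.0244,-0.002,0,0,0.44,0.45],[0.0063,-0.0244,-0.002,0,0,0.44,0.45]],
])

```text
time: 54.85
tool_pos: [0.4806, 0.0907, 0.0632]
orientation: [-3.141, -0.039, -0.001]
contact_force: [-1.0, 0.9, -1.1]
grip_width: 0.561
grip_force: 45.0
```

Request:
drive_tool([
  [[0.0063,-0.0244,0,0,0,0.44,0.45],[0.0063,-0.0244,0,0,0,0.44,0.45],[0.0063,-0.0244,0,0,0,0.44,0.45],[0.0063,-0.0244,0,0,0,0.44,0.45],[0.0063,-0.0244,0,0,0,0.44,0.45],[0.0063,-0.0244,0,0,0,0.44,0.45],[0.0063,-0.0244,0,0,0,0.44,0.45],[0.0063,-0.0244,0,0,0,0.44,0.45],[0.0063,-0.0244,0,0,0,0.44,0.45],[0.0063,-0.0244,0,0,0,0.44,0.45]],
])

```text
time: 55.68
tool_pos: [0.5436, -0.1533, 0.0633]
orientation: [3.138, 0.16, 0.0]
contact_force: [0.5, -0.1, -0.4]
grip_width: 0.563
grip_force: 45.0
```

Request:
drive_tool([
  [[0.0063,-0.0244,0,0,0,0.44,0.45],[0,0,0,0,0,0,0.45],[0,0,0,0,0,0,0.45],[0,0,0,0,0,0,0.45],[0,0,0,0,0,0,0.45],[0,0,0,0,0,0,0.45],[0,0,0,0,0,0,0.45],[0,0,0,0,0,0,0.45],[0,0,0,0,0,0,0.45],[0,0,0,0,0,0,0.45]],
])

```text
time: 56.52
tool_pos: [0.5499, -0.1763, 0.0627]
orientation: [-3.137, -0.172, -0.0]
contact_force: [-0.3, -0.1, -1.4]
grip_width: 0.562
grip_force: 45.0
```

```bash
python3 chk.py 0.1 w24
```

```text
tcp jig [[ 14.3 -80.3  62.7]] yaw 6.269999999999982 w 0.562 [-0.3 -0.1 -1.4] 56.5
60 []
120 [[[86.4, 24.6], [86.5, -48.1]], [[86.5, -56.7], [86.5, -105.5]]]
180 [[[66.4, 29.3], [66.5, -47.7]], [[66.5, -56.7], [66.6, -105.6]]]
240 [[[44.5, 34.5], [44.6, -47.3]], [[44.6, -56.7], [44.7, -105.3]]]
```

Request:
drive_tool([
  [[0,0,-0.02,0,0,0,0.45],[0,0,-0.02,0,0,0,0.45],[0,0,-0.016,0,0,0,0.45],[0,0,-0.01,0,0,0,0.45],[0,0,0,0,0,0,0.45],[0,0,0,0,0,0,0.45],[0,0,0,0,0,0,0.66],[0,0,0,0,0,0,0.66],[0,0,0,0,0,0,0.66],[0,0,0,0,0,0,0.66]],
])

```text
time: 57.4
tool_pos: [0.5501, -0.1767, -0.0031]
orientation: [3.137, 0.171, 0.001]
contact_force: [-0.3, -0.3, 0.4]
grip_width: 0.657
grip_force: 0.0
```

Request:
drive_tool([
  [[0,0,0.03,0,0,0,0.66],[0,0,0.03,0,0,0,0.5],[0,0,0,0,0,0,0.2],[0.0055,-0.0168,0,0,0,0,0],[0.0055,-0.0168,0,0,0,0,0],[0.0055,-0.0168,0,0,0,0,0],[0,0,0,0,0,0,0],[0,0,0,0,0,0,0],[0,0,0,0,0,0,0],[0,0,0,0,0,0,0]],
])

```text
time: 58.23
tool_pos: [0.5658, -0.2259, 0.0562]
orientation: [-3.136, -0.172, 0.001]
contact_force: [-0.1, -0.3, -0.3]
grip_width: 0.015
grip_force: 0.0
```

```bash
python3 chk.py 0.032 w25
```

```text
tcp jig [[  24.8 -131.3   56.2]] yaw 6.279999999999973 w 0.015 [-0.1 -0.3 -0.3] 58.2
60 [[[123.4, -241.6], [123.4, -281.6]]]
120 [[[96.4, -79.5], [96.4, -106.7]]]
180 [[[67.0, 29.5], [67.1, -31.0]], [[67.1, -56.9], [67.2, -106.6]]]
240 [[[35.0, 37.1], [35.1, -30.5]], [[35.1, -57.1], [35.2, -97.5]], [[35.2, -98.0], [35.2, -106.5]]]
```

Request:
drive_tool([
  [[0,0,-0.03,0,0,0,0],[0,0,-0.029,0,0,0,0],[-0.0008,0.007,0,0,0,0,0],[-0.0008,0.007,0,0,0,0,0],[-0.0008,0.007,0,0,0,0,0],[-0.0008,0.007,0,0,0,0,0],[-0.0005,0.004,0,0,0,0,0],[-0.0003,0.003,0,0,0,0,0],[-0.0002,0.002,0,0,0,0,0],[-0.0002,0.002,0,0,0,0,0]],
])

```text
time: 59.12
tool_pos: [0.5637, -0.1891, -0.0007]
orientation: [3.134, 0.171, 0.006]
contact_force: [2.0, -4.7, 4.1]
grip_width: 0.004
grip_force: 2.4
```

Request:
drive_tool([
  [[0,0.0015,0,0,0,0,0],[0,0.001,0,0,0,0,0],[0,0,0,0,0,0,0],[0,0,0,0,0,0,0],[0,0,0,0,0,0,0],[0,0,0,0,0,0,0],[0,0,0,0,0,0,0],[0,0,0,0,0,0,0],[0,0,0,0,0,0,0],[0,0,0,0,0,0,0]],
])

```text
time: 59.95
tool_pos: [0.5637, -0.1878, -0.0008]
orientation: [3.133, 0.17, 0.005]
contact_force: [2.4, -6.8, 5.2]
grip_width: 0.004
grip_force: 3.8
```

```bash
python3 chk.py 0.032 w26
```

```text
tcp jig [[ 26.7 -93.3  -0.8]] yaw 6.21 w 0.004 [ 2.4 -6.8  5.2] 60.0
60 []
120 []
180 [[[78.2, 19.9], [78.2, -82.4]]]
240 [[[55.7, 25.2], [55.6, -81.9]]]
```

Request:
drive_tool([
  [[0,-0.008,0,0,0,0,0],[0,0,0.03,0,0,0,0],[0,0,0.03,0,0,0,0],[-0.024,0.0066,0,0,0,0,0],[-0.024,0.0066,0,0,0,0,0],[-0.024,0.0066,0,0,0,0,0],[-0.024,0.0066,0,0,0,0,0],[-0.024,0.0066,0,0,0,0,0],[0,0,0,0,0,0,0],[0,0,0,0,0,0,0]],
])

```text
time: 60.83
tool_pos: [0.4406, -0.1597, 0.0571]
orientation: [-3.135, -0.17, 0.002]
contact_force: [0.2, -0.0, 0.1]
grip_width: 0.002
grip_force: 0.0
```

Run:
```python
from h import *
s=env.get_state();print(s['tool_pos'],w2j(s['tool_pos']).round(1))
im=save('wrist','w27');K,T=cam('wrist',s)
print(w2px(K,T,j2w([[-50,120,32],[-50,-80,32],[110,120,42]])))
hsv=cv2.cvtColor(im,cv2.COLOR_RGB2HSV);m=((hsv[...,0]<25)&(hsv[...,1]>60)&(hsv[...,2]>70))
# near end of each slat: scan along jig x at given y on z=32
for y in(110,95,80,60,45,30,10,-5,-20,-40,-55,-70):
    xs=np.arange(-90,20,.5);p=w2px(K,T,j2w(np.c_[xs,np.full(len(xs),y),np.full(len(xs),32)])).round().astype(int)
    ok=(p[:,0]>=0)&(p[:,0]<640)&(p[:,1]>=0)&(p[:,1]<480);v=np.zeros(len(xs),bool);v[ok]=m[p[ok,1],p[ok,0]]
    print(y,[xs[i] for i in range(len(xs)-4) if v[i:i+4].all()][:1])
```

```text
[ 0.44063177 -0.15971045  0.05705915] [[-92.5 -52.   57.1]]
[[ -20.53734218  179.49085442]
 [ 371.64858816  179.61303782]
 [-154.6471429  -252.49145825]]
110 [np.float64(-54.5)]
95 [np.float64(-54.5)]
80 [np.float64(-55.0)]
60 [np.float64(-60.5)]
45 [np.float64(-61.0)]
30 [np.float64(-61.0)]
10 [np.float64(-54.5)]
-5 [np.float64(-54.5)]
-20 [np.float64(-55.0)]
-40 [np.float64(-53.0)]
-55 [np.float64(-53.5)]
-70 [np.float64(-53.5)]
```

Request:
drive_tool([
  [[0,0,-0.03,0,0,0,0],[0,0,-0.03,0,0,0,0],[0.008,0.0009,0,0,0,0,0],[0.008,0.0009,0,0,0,0,0],[0.006,0.0007,0,0,0,0,0],[0.004,0.0004,0,0,0,0,0],[0.003,0.0003,0,0,0,0,0],[0.003,0.0003,0,0,0,0,0],[0.002,0.0002,0,0,0,0,0],[0,0,0,0,0,0,0]],
])

```text
time: 61.72
tool_pos: [0.4714, -0.1581, -0.001]
orientation: [3.136, 0.175, -0.017]
contact_force: [-28.9, -9.7, 22.4]
grip_width: 0.005
grip_force: 14.8
```

Request:
drive_tool([
  [[0.001,0,0,0,0,0,0],[0,0,0,0,0,0,0],[0,0,0,0,0,0,0],[0,0,0,0,0,0,0],[0,0,0,0,0,0,0],[0,0,0,0,0,0,0],[0,0,0,0,0,0,0],[0,0,0,0,0,0,0],[0,0,0,0,0,0,0],[0,0,0,0,0,0,0]],
])

```text
time: 62.55
tool_pos: [0.4714, -0.1581, -0.001]
orientation: [3.136, 0.174, -0.019]
contact_force: [-31.2, -9.8, 25.7]
grip_width: -0.002
grip_force: 16.5
```

```bash
python3 chk.py 0.032 w28 | head -1
```

```text
tcp jig [[-61.8 -53.8  -1. ]] yaw 6.36 w -0.002 [-31.2  -9.8  25.7] 62.5
```

Request:
drive_tool([
  [[-0.009,-0.001,0,0,0,0,0],[-0.009,-0.001,0,0,0,0,0],[-0.0027,0.0248,0,0,0,0,0],[-0.0027,0.0248,0,0,0,0,0],[0,0,0,0,0,0,0],[0.005,0.0005,0,0,0,0,0],[0.004,0.0005,0,0,0,0,0],[0.004,0.0004,0,0,0,0,0],[0.0025,0.0002,0,0,0,0,0],[0,0,0,0,0,0,0]],
])

```text
time: 63.43
tool_pos: [0.4658, -0.1084, -0.0024]
orientation: [-3.136, -0.172, 0.014]
contact_force: [-18.7, -3.5, 18.1]
grip_width: 0.004
grip_force: 10.1
```

Request:
drive_tool([
  [[-0.009,-0.001,0,0,0,0,0],[-0.008,-0.001,0,0,0,0,0],[-0.0027,0.0248,0,0,0,0,0],[-0.0027,0.0248,0,0,0,0,0],[0,0,0,0,0,0,0],[0.005,0.0005,0,0,0,0,0],[0.005,0.0005,0,0,0,0,0],[0.004,0.0004,0,0,0,0,0],[0.0025,0.0002,0,0,0,0,0],[0,0,0,0,0,0,0]],
])

```text
time: 64.27
tool_pos: [0.4603, -0.0593, -0.0028]
orientation: [-3.136, -0.172, 0.013]
contact_force: [-15.7, -3.7, 14.5]
grip_width: 0.007
grip_force: 8.2
```

Request:
drive_tool([
  [[-0.009,-0.001,0,0,0,0,0],[-0.007,-0.001,0,0,0,0,0],[-0.0027,0.0248,0,0,0,0,0],[-0.0027,0.0248,0,0,0,0,0],[0,0,0,0,0,0,0],[0.005,0.0005,0,0,0,0,0],[0.005,0.0005,0,0,0,0,0],[0.004,0.0004,0,0,0,0,0],[0.002,0.0002,0,0,0,0,0],[0,0,0,0,0,0,0]],
])

```text
time: 65.1
tool_pos: [0.4549, -0.0102, -0.0029]
orientation: [-3.137, -0.171, 0.013]
contact_force: [-15.1, -4.7, 13.4]
grip_width: 0.007
grip_force: 7.6
```

```bash
python3 chk.py 0.032 w29 | head -1
```

```text
tcp jig [[-62.2  95.1  -2.9]] yaw 6.240000000000009 w 0.007 [-15.1  -4.7  13.4] 65.1
```

Request:
drive_tool([
  [[-0.01,0,0,0,0,0,0],[0,0,0.04,0,0,0,0],[0,0,0.04,0,0,0,0.5],[0,0,0.04,0,0,0,0.5],[0.0018,-0.0236,0.04,0,0,-0.46,0.5],[0.0018,-0.0236,0.02,0,0,-0.46,0.5],[0.0018,-0.0236,0,0,0,-0.46,0.5],[0.0018,-0.0236,0,0,0,-0.46,0.5],[0.0018,-0.0236,0,0,0,-0.46,0.5],[0.0018,-0.0236,0,0,0,-0.46,0.5]],
])

```text
time: 65.98
tool_pos: [0.4589, -0.1506, 0.1741]
orientation: [3.139, 0.094, 0.003]
contact_force: [0.2, 0.1, 0.2]
grip_width: 0.499
grip_force: 0.0
```

Request:
drive_tool([
  [[0.0018,-0.0236,0,0,0,-0.46,0.5],[0.0018,-0.0236,0,0,0,-0.46,0.5],[0.0018,-0.0236,0,0,0,-0.46,0.5],[0.0018,-0.0236,0,0,0,-0.46,0.5],[0.0018,-0.0236,0,0,0,-0.46,0.5],[0.0018,-0.0236,0,0,0,-0.46,0.5],[0.0018,-0.0236,0,0,0,-0.46,0.5],[0.0018,-0.0236,0,0,0,-0.46,0.5],[0.0018,-0.0236,0,0,0,-0.46,0.5],[0.0018,-0.0236,0,0,0,-0.46,0.5]],
])

```text
time: 66.82
tool_pos: [0.4762, -0.3868, 0.1735]
orientation: [3.141, -0.033, 0.001]
contact_force: [1.0, -0.2, 0.0]
grip_width: 0.498
grip_force: 0.0
```

Request:
drive_tool([
  [[0,0,0,0,0,0,0.5],[0,0,0,0,0,0,0.5],[0,0,0,0,0,0,0.5],[0,0,0,0,0,0,0.5],[0,0,0,0,0,0,0.5],[0,0,0,0,0,0,0.5],[0,0,0,0,0,0,0.5],[0,0,0,0,0,0,0.5],[0,0,0,0,0,0,0.5],[0,0,0,0,0,0,0.5]],
])

```text
time: 67.65
tool_pos: [0.4764, -0.3842, 0.1735]
orientation: [3.141, -0.03, 0.0]
contact_force: [0.1, -0.6, -0.5]
grip_width: 0.504
grip_force: 0.0
```

```bash
cat > se.py <<'E'
from h import *
def se(zb=.058,name='wse'):
    s=env.get_state();im=save('wrist',name);hsv=cv2.cvtColor(im,cv2.COLOR_RGB2HSV);K,T=cam('wrist',s)
    yaw=np.degrees(2*np.arctan2(s['orientation'][1],s['orientation'][0]));print('tcp',s['tool_pos'].round(4),'yaw',((yaw+180)%360-180).round(2),round(s['time'],1),'w',s['grip_width'].round(3))
    b=((hsv[...,0]>100)&(hsv[...,0]<130)&(hsv[...,1]>120)).astype(np.uint8)
    w=((hsv[...,1]<60)&(hsv[...,2]>130)).astype(np.uint8)
    for m,z in((b,zb),(w,zb-.05)):
        m=cv2.morphologyEx(m,cv2.MORPH_OPEN,np.ones((3,3)))
        for c in cv2.findContours(m,cv2.RETR_EXTERNAL,cv2.CHAIN_APPROX_NONE)[0]:
            if cv2.contourArea(c)<1500: continue
            j=(px2w(K,T,c[:,0],z)[:,:2]*1000).astype(np.float32);r=cv2.minAreaRect(j)
            q=cv2.boxPoints(r);e=max((q[1]-q[0],q[2]-q[1]),key=np.linalg.norm);a=(np.degrees(np.arctan2(e[1],e[0]))+90)%180-90
            print(z,'c',np.round(r[0],1),np.round(sorted(r[1]),1),'yaw',a.round(2),q.round(0).tolist())
if __name__=='__main__': se()
E
python3 se.py
```

```text
Traceback (most recent call last):
  File "se.py", line 14, in <module>
    if __name__=='__main__': se()
                             ~~^^
  File "se.py", line 4, in se
    yaw=np.degrees(2*np.arctan2(s['orientation'][1],s['orientation'][0]));print('tcp',s['tool_pos'].round(4),'yaw',((yaw+180)%360-180).round(2),round(s['time'],1),'w',s['grip_width'].round(3))
                                                                                                                                                                       ^^^^^^^^^^^^^^^^^^^^^
AttributeError: 'float' object has no attribute 'round'
```

```bash
sed -i "s/s\['grip_width'\].round(3)/round(s['grip_width'],3)/" se.py; python3 se.py
```

```text
tcp [ 0.4764 -0.3842  0.1735] yaw -1.1 67.7 w 0.497
0.058 c [ 490.4 -377.1] [ 13.5 107.4] yaw -1.3 [[437.0, -383.0], [544.0, -385.0], [544.0, -372.0], [437.0, -369.0]]
0.008 c [ 414.5 -238. ] [53.3 81.8] yaw -83.48 [[383.0, -200.0], [393.0, -282.0], [446.0, -276.0], [436.0, -194.0]]
0.008 c [ 487.6 -376.9] [ 62.1 297.2] yaw -1.45 [[338.0, -404.0], [635.0, -412.0], [637.0, -350.0], [340.0, -342.0]]
0.008 c [ 585.3 -214.8] [ 89.7 118.2] yaw 5.22 [[522.0, -176.0], [531.0, -265.0], [648.0, -254.0], [640.0, -165.0]]
```

Request:
drive_tool([
  [[0.0126,0.0072,-0.02,0,0,-0.3,0.5],[0,0,-0.03,0,0,0,0.5],[0,0,-0.03,0,0,0,0.5],[0,0,-0.03,0,0,0,0.5],[0,0,-0.03,0,0,0,0.5],[0,0,-0.0235,0,0,0,0.5],[0,0,0,0,0,0,0.5],[0,0,0,0,0,0,0.1],[0,0,0,0,0,0,0.1],[0,0,0,0,0,0,0.1]],
], newtons=50)

```text
time: 68.58
tool_pos: [0.4902, -0.3786, 0.0124]
orientation: [3.138, -0.039, 0.004]
contact_force: [-0.3, -0.0, 0.2]
grip_width: 0.3
grip_force: 0.0
```

Request:
drive_tool([
  [[0,0,0,0,0,0,0.1],[0,0,0,0,0,0,0.1],[0,0,0,0,0,0,0.1],[0,0,0,0,0,0,0.1],[0,0,0,0,0,0,0.1],[0,0,0,0,0,0,0.1],[0,0,0,0,0,0,0.1],[0,0,0,0,0,0,0.1],[0,0,0,0,0,0,0.1],[0,0,0,0,0,0,0.1]],
])

```text
time: 69.42
tool_pos: [0.49, -0.3775, 0.012]
orientation: [3.14, -0.038, 0.003]
contact_force: [-0.1, 3.1, 7.1]
grip_width: 0.176
grip_force: 50.0
```

Request:
drive_tool([
  [[0,0,0.005,0,0,0,0.1],[0,0,0.02,0,0,0,0.1],[0,0,0.03,0,0,0,0.1],[0,0,0.03,0,0,0,0.1],[0,0,0,0,0,0,0.1],[0,0,0,0,0,0,0.1],[0,0,0,0,0,0,0.1],[0,0,0,0,0,0,0.1],[0,0,0,0,0,0,0.1],[0,0,0,0,0,0,0.1]],
])

```text
time: 70.25
tool_pos: [0.4881, -0.3763, 0.0932]
orientation: [-3.139, 0.039, 0.003]
contact_force: [-0.7, 0.4, -4.5]
grip_width: 0.177
grip_force: 50.0
```

Request:
drive_tool([
  [[-0.0035,0.0203,0,0,0,-6.34,0.1],[-0.0035,0.0203,0,0,0,-6.34,0.1],[-0.0035,0.0203,0,0,0,-6.34,0.1],[-0.0035,0.0203,0,0,0,-6.34,0.1],[-0.0035,0.0203,0,0,0,-6.34,0.1],[-0.0035,0.0203,0,0,0,-6.34,0.1],[-0.0035,0.0203,0,0,0,-6.34,0.1],[-0.0035,0.0203,0,0,0,-6.34,0.1],[-0.0035,0.0203,0,0,0,-6.34,0.1],[-0.0035,0.0203,0,0,0,-6.34,0.1]],
])

```text
time: 71.08
tool_pos: [0.4533, -0.173, 0.0944]
orientation: [-2.648, 1.691, 0.002]
contact_force: [0.6, -0.3, -3.5]
grip_width: 0.177
grip_force: 50.0
```

Request:
drive_tool([
  [[-0.0035,0.0203,0,0,0,-6.34,0.1],[-0.0035,0.0203,0,0,0,-6.34,0.1],[-0.0035,0.0203,0,0,0,-6.34,0.1],[0,0,0,0,0,0,0.1],[0,0,0,0,0,0,0.1],[0,0,0,0,0,0,0.1],[0,0,0,0,0,0,0.1],[0,0,0,0,0,0,0.1],[0,0,0,0,0,0,0.1],[0,0,0,0,0,0,0.1]],
])

```text
time: 71.92
tool_pos: [0.4435, -0.1137, 0.0949]
orientation: [2.337, -2.099, -0.0]
contact_force: [0.8, -0.8, -3.0]
grip_width: 0.176
grip_force: 50.0
```

Run:
```python
from h import *
from se import se
se(.139)
s=env.get_state();print(w2j(s['tool_pos']).round(1),s['grip_force'],s['contact_force'])
print(s['joint_positions'].round(2))
```

```text
tcp [ 0.4435 -0.1137  0.0949] yaw -83.86 71.9 w 0.176
0.139 c [438.5 -73.1] [14.7 21. ] yaw -83.88 [[430.0, -63.0], [432.0, -84.0], [447.0, -83.0], [445.0, -62.0]]
0.139 c [ 445.5 -138.1] [16.  71.6] yaw -83.88 [[434.0, -103.0], [441.0, -175.0], [457.0, -173.0], [450.0, -102.0]]
0.08900000000000001 c [ 440.9 -170.2] [ 76.7 128.2] yaw -83.63 [[396.0, -111.0], [410.0, -238.0], [486.0, -230.0], [472.0, -102.0]]
0.08900000000000001 c [ 537.6 -201.1] [ 46.3 101.4] yaw 5.95 [[485.0, -183.0], [490.0, -229.0], [590.0, -219.0], [586.0, -173.0]]
[[-84.7  -6.5  94.9]] 50.00001613050699 [-0.04761771 -0.26387247 -3.49594105]
[-0.51  0.07  2.   -0.    1.08  2.52]
```

Request:
drive_tool([
  [[-0.0015,0,-0.02,0,0,0,0.1],[0,0,-0.02,0,0,0,0.1],[0,0,-0.015,0,0,0,0.1],[0,0,-0.008,0,0,0,0.1],[0,0,-0.005,0,0,0,0.1],[0,0,-0.003,0,0,0,0.1],[0,0,0,0,0,0,0.1],[0,0,0,0,0,0,0.1],[0,0,0,0,0,0,0.1],[0,0,0,0,0,0,0.1]],
])

```text
time: 72.8
tool_pos: [0.4424, -0.1135, 0.0245]
orientation: [-2.338, 2.099, -0.002]
contact_force: [0.3, 0.3, -3.5]
grip_width: 0.179
grip_force: 50.0
```

Request:
drive_tool([
  [[0.0015,0.0002,0,0,0,0,0.1],[0.0015,0.0002,0,0,0,0,0.1],[0.001,0.0001,0,0,0,0,0.1],[0.001,0.0001,0,0,0,0,0.1],[0,0,0,0,0,0,0.1],[0,0,0,0,0,0,0.1],[0,0,0,0,0,0,0.1],[0,0,0,0,0,0,0.1],[0,0,0,0,0,0,0.1],[0,0,0,0,0,0,0.1]],
])

```text
time: 73.63
tool_pos: [0.4463, -0.1128, 0.0241]
orientation: [2.337, -2.097, -0.002]
contact_force: [-6.3, -1.6, 2.6]
grip_width: 0.175
grip_force: 50.0
```

Run:
```python
from h import *
from se import se
se(.07)
s=env.get_state();print(w2j(s['tool_pos']).round(1),s['grip_force'],s['contact_force'],s['torque'])
```

```text
tcp [ 0.4463 -0.1128  0.0241] yaw -83.81 73.6 w 0.175
0.07 c [441.5 -74. ] [14.4 20.2] yaw -83.9 [[433.0, -65.0], [435.0, -85.0], [450.0, -83.0], [448.0, -63.0]]
0.07 c [ 448.5 -137.8] [15.8 70.6] yaw -84.08 [[437.0, -104.0], [444.0, -174.0], [460.0, -172.0], [453.0, -102.0]]
0.020000000000000004 c [ 486.7 -160.4] [135.4 203.9] yaw 6.22 [[378.0, -104.0], [393.0, -239.0], [595.0, -217.0], [581.0, -82.0]]
[[-81.8  -5.9  24.1]] 50.002142898738384 [-4.74587971 -1.98969691  2.71355596] [-0.12129771  0.74572122  0.05934629]
```

Request:
drive_tool([
  [[0.0008,0,-0.001,0,0,0,0.1],[0,0,0,0,0,0,0.1],[0,0,0,0,0,0,0.1],[0,0,0,0,0,0,0.45],[0,0,0,0,0,0,0.45],[0,0,0,0,0,0,0.45],[0,0,0,0,0,0,0.45],[0,0,0,0,0,0,0.45],[0,0,0.02,0,0,0,0.45],[0,0,0.03,0,0,0,0.45]],
])

```text
time: 74.52
tool_pos: [0.4454, -0.1113, 0.0709]
orientation: [2.336, -2.098, -0.01]
contact_force: [0.6, -0.6, 0.5]
grip_width: 0.45
grip_force: 0.0
```

Request:
drive_tool([
  [[0,0,0.03,0,0,0,0.45],[0,0,0.03,0,0,0,0.45],[0,0,0.03,0,0,0,0.45],[0,0,0.03,0,0,0,0.45],[0,0,0.03,0,0,0,0.45],[0,0,0,0,0,0,0.45],[0,0,0,0,0,0,0.45],[0,0,0,0,0,0,0.45],[0,0,0,0,0,0,0.45],[0,0,0,0,0,0,0.45]],
])

```text
time: 75.35
tool_pos: [0.4468, -0.1122, 0.2213]
orientation: [2.337, -2.098, -0.005]
contact_force: [-0.5, 0.2, 0.5]
grip_width: 0.453
grip_force: 0.0
```

Run:
```python
from h import *
s=env.get_state();im=save('wrist','w30');K,T=cam('wrist',s);print(s['tool_pos'],w2j(s['tool_pos']).round(1))
print(w2px(K,T,j2w([[-50,120,32],[-50,-80,32],[-50,-155,20],[-50,145,20],[-110,-155,20],[-110,145,20]])).round(0).tolist())
g=cv2.cvtColor(im,cv2.COLOR_RGB2GRAY);hsv=cv2.cvtColor(im,cv2.COLOR_RGB2HSV)
def prof(y,z,x0,x1,f):
    xs=np.arange(x0,x1,1.);p=w2px(K,T,j2w(np.c_[xs,np.full(len(xs),y),np.full(len(xs),z)])).astype(np.float32)
    return xs,cv2.remap(f,p[None,:,0],p[None,:,1],cv2.INTER_LINEAR)[0]
for y in(-150,-120,-95,-70,-50,-20,10,40):
    xs,v=prof(y,20,-120,-35,g);_,sat=prof(y,20,-120,-35,hsv[...,1].copy())
    print(y,' '.join(f'{int(a)}/{int(b)}' for a,b in zip(v[50:80:2],sat[50:80:2])),'| rear',' '.join(str(int(a)) for a in v[0:20:2]))
```

```text
[ 0.44684822 -0.11215584  0.22126957] [[-81.2  -5.4 221.3]]
[[287.0, 316.0], [282.0, 116.0], [281.0, 26.0], [288.0, 331.0], [350.0, 26.0], [343.0, 331.0]]
-150 237/14 237/14 236/14 234/15 236/14 236/15 235/14 235/15 231/17 152/30 182/29 192/28 188/31 184/29 187/27 | rear 185 187 184 181 216 238 239 242 241 238
-120 235/14 236/14 234/15 234/16 236/14 236/14 234/15 233/15 230/18 178/29 181/28 180/30 182/30 181/31 179/30 | rear 183 183 185 184 216 236 239 240 238 236
-95 234/14 233/15 232/15 232/16 234/15 233/17 232/16 231/17 225/19 161/30 176/29 175/29 174/27 180/29 183/28 | rear 189 186 187 192 219 234 236 237 236 235
-70 232/16 233/16 232/16 231/17 234/16 233/16 229/17 230/16 225/22 151/69 151/121 163/123 163/122 165/122 170/121 | rear 183 180 178 176 214 234 236 236 235 235
-50 137/30 136/28 134/27 135/28 137/28 135/27 134/26 135/30 133/28 98/64 94/110 99/116 98/116 97/115 96/111 | rear 181 180 178 179 218 235 236 235 236 237
-20 139/29 137/29 139/29 136/26 137/29 137/29 132/28 136/30 131/31 94/72 87/116 92/114 90/114 92/115 90/113 | rear 183 188 191 195 227 236 236 237 237 239
10 139/27 139/30 137/29 137/28 135/32 136/30 135/28 138/28 130/31 93/69 93/112 99/117 100/116 100/112 101/118 | rear 183 183 176 147 136 141 138 138 141 144
40 137/30 136/31 135/31 134/31 132/28 133/30 133/27 135/32 125/33 91/80 93/119 101/116 101/116 99/120 99/119 | rear 99 97 97 103 126 138 137 137 138 141
```

```bash
cat > kn.py <<'E'
from h import *
for n in('side','top','wrist'):
    s=env.get_state();im=save(n,'k'+n);hsv=cv2.cvtColor(im,cv2.COLOR_RGB2HSV)
    m=(((hsv[...,0]<6)|(hsv[...,0]>174))&(hsv[...,1]>180)&(hsv[...,2]>90)).astype(np.uint8)
    K,T=cam(n,s);ths=np.arange(0,1.91,.05);P=np.array([w2px(K,T,knob(t))[0] for t in ths])
    k,_,st,c=cv2.connectedComponentsWithStats(m)
    for i in range(1,k):
        if st[i,4]<15: continue
        d=np.linalg.norm(P-c[i],axis=1);j=d.argmin()
        if d[j]<25: print(n,c[i].round(1),st[i,4],'theta',ths[j].round(2),'err px',d[j].round(1),'knob',knob(ths[j]).round(4))
E
python3 kn.py
```

```text
side [385.9 257. ] 92 theta 1.5 err px 1.0 knob [ 0.6733 -0.0821  0.127 ]
top [390.7 183.1] 109 theta 1.55 err px 1.3 knob [ 0.6771 -0.0817  0.1256]
wrist [  5.9 235.2] 423 theta 1.45 err px 2.4 knob [ 0.6694 -0.0825  0.1281]
```

Request:
drive_tool([
  [[0.0172,0.0023,0.002,0,0,6.92,0.6],[0.0172,0.0023,0.002,0,0,6.92,0.6],[0.0172,0.0023,0.002,0,0,6.92,0.6],[0.0172,0.0023,0.002,0,0,6.92,0.6],[0.0172,0.0023,0.002,0,0,6.92,0.6],[0.0172,0.0023,0,0,0,6.92,0.6],[0.0172,0.0023,0,0,0,6.92,0.6],[0.0172,0.0023,0,0,0,6.92,0.6],[0.0172,0.0023,0,0,0,6.92,0.6],[0.0172,0.0023,0,0,0,6.92,0.6]],
])

```text
time: 76.38
tool_pos: [0.6205, -0.0894, 0.2323]
orientation: [-3.117, 0.391, 0.001]
contact_force: [0.1, -0.5, 0.7]
grip_width: 0.605
grip_force: 0.0
```

Request:
drive_tool([
  [[0.0172,0.0023,0,0,0,6.92,0.6],[0.0172,0.0023,0,0,0,6.92,0.6],[0.0172,0.0023,0,0,0,6.92,0.6],[0,0,0,0,0,0,0.6],[0,0,0,0,0,0,0.6],[0,0,0,0,0,0,0.6],[0,0,0,0,0,0,0.6],[0,0,0,0,0,0,0.6],[0,0,0,0,0,0,0.6],[0,0,0,0,0,0,0.6]],
])

```text
time: 77.22
tool_pos: [0.6711, -0.0828, 0.2333]
orientation: [3.137, 0.167, 0.0]
contact_force: [-0.7, 0.1, -0.3]
grip_width: 0.595
grip_force: 0.0
```

```bash
python3 kn.py; python3 chk.py .032 w31|head -1; python3 -c "
from h import *
print(env.get_state()['tool_pos'])
print(knob(1.5),[ (t,(knob(t)-knob(1.5)).round(4).tolist()) for t in (1.3,1.1,.9,.7,.5,.35,.2,.08)])"
```

```text
side [385.9 257. ] 93 theta 1.5 err px 1.0 knob [ 0.6733 -0.0821  0.127 ]
top [394.1 183.8] 37 theta 1.5 err px 2.0 knob [ 0.6733 -0.0821  0.127 ]
wrist [314.1 214.1] 1003 theta 1.5 err px 3.6 knob [ 0.6733 -0.0821  0.127 ]
tcp jig [[145.   -0.5 233.2]] yaw 6.11 w 0.6 [0.7 0.9 1. ] 77.4
[ 0.67129071 -0.08276969  0.23311492]
[ 0.673264   -0.08211065  0.1269563 ] [(1.3, [-0.0157, -0.0017, 0.0034]), (1.1, [-0.0317, -0.0034, 0.0035]), (0.9, [-0.0475, -0.0052, 0.0005]), (0.7, [-0.0623, -0.0068, -0.0057]), (0.5, [-0.0756, -0.0082, -0.0147]), (0.35, [-0.0843, -0.0092, -0.023]), (0.2, [-0.0917, -0.01, -0.0326]), (0.08, [-0.0964, -0.0105, -0.0411])]
```

Request:
drive_tool([
  [[0,0,-0.03,0,0,0,0.6],[0,0,-0.03,0,0,0,0.6],[0,0,-0.03,0,0,0,0.6],[0,0,-0.03,0,0,0,0.6],[0,0,-0.02,0,0,0,0.6],[0,0,0,0,0,0,0.1],[0,0,0,0,0,0,0.1],[0,0,0,0,0,0,0.1],[0,0,0,0,0,0,0.1],[0,0,0,0,0,0,0.1]],
], newtons=25)

```text
time: 78.25
tool_pos: [0.6722, -0.0799, 0.0948]
orientation: [-3.133, -0.169, -0.003]
contact_force: [-0.4, 9.8, -2.0]
grip_width: 0.3
grip_force: 25.0
```

Request:
drive_tool([
  [[0,0,0,0,0,0,0.1],[0,0,0,0,0,0,0.1],[0,0,0,0,0,0,0.1],[0,0,0,0,0,0,0.1],[-0.0039,-0.0004,0.0008,0,0,0,0.1],[-0.0039,-0.0004,0.0008,0,0,0,0.1],[-0.0039,-0.0004,0.0008,0,0,0,0.1],[-0.0039,-0.0004,0.0008,0,0,0,0.1],[0,0,0,0,0,0,0.1],[0,0,0,0,0,0,0.1]],
])

```text
time: 79.08
tool_pos: [0.6571, -0.0816, 0.0987]
orientation: [-3.134, -0.169, -0.006]
contact_force: [0.4, 9.3, -0.2]
grip_width: 0.297
grip_force: 25.0
```

Request:
drive_tool([
  [[-0.0053,0.0005,0.0002,0,0,0,0.1],[-0.0053,0.0003,0,0,0,0,0.1],[-0.0053,0,-0.0001,0,0,0,0.1],[-0.0053,-0.0003,-0.0007,0,0,0,0.1],[-0.0053,-0.0003,-0.001,0,0,0,0.1],[-0.0053,-0.0006,-0.0013,0,0,0,0.1],[-0.0037,-0.0004,-0.0014,0,0,0,0.1],[-0.0037,-0.0004,-0.0015,0,0,0,0.1],[-0.0037,-0.0004,-0.0016,0,0,0,0.1],[-0.0037,-0.0004,-0.0017,0,0,0,0.1]],
])

```text
time: 79.92
tool_pos: [0.6117, -0.0867, 0.0919]
orientation: [3.135, 0.168, 0.01]
contact_force: [-3.0, 3.8, 14.5]
grip_width: 0.306
grip_force: 25.0
```

Request:
drive_tool([
  [[-0.0033,-0.0004,-0.0021,0,0,0,0.1],[-0.0033,-0.0004,-0.0022,0,0,0,0.1],[-0.0033,-0.0004,-0.0023,0,0,0,0.1],[-0.0033,-0.0004,-0.0025,0,0,0,0.1],[-0.0029,-0.0003,-0.0027,0,0,0,0.1],[-0.0029,-0.0003,-0.0028,0,0,0,0.1],[-0.0029,-0.0003,-0.0029,0,0,0,0.1],[-0.0025,-0.0003,-0.0031,0,0,0,0.1],[-0.0025,-0.0003,-0.0032,0,0,0,0.1],[-0.0025,-0.0003,-0.0033,0,0,0,0.1]],
])

```text
time: 80.75
tool_pos: [0.5798, -0.0902, 0.0622]
orientation: [3.136, 0.168, 0.001]
contact_force: [-3.2, 2.0, 7.2]
grip_width: 0.296
grip_force: 25.0
```

Request:
drive_tool([
  [[-0.0016,-0.0002,-0.0028,0,0,0,0.1],[-0.0016,-0.0002,-0.0028,0,0,0,0.1],[-0.0016,-0.0002,-0.0028,0,0,0,0.1],[-0.0004,0,-0.001,0,0,0,0.1],[0,0,0,0,0,0,0.1],[0,0,0,0,0,0,0.1],[0,0,0,0,0,0,0.1],[0,0,0,0,0,0,0.1],[0,0,0,0,0,0,0.1],[0,0,0,0,0,0,0.1]],
])

```text
time: 81.58
tool_pos: [0.5741, -0.0908, 0.0517]
orientation: [3.136, 0.168, -0.001]
contact_force: [-5.2, 0.9, 5.1]
grip_width: 0.302
grip_force: 25.0
```

```bash
python3 kn.py
```

```text
wrist [318.  310.3] 3822 theta 0.1 err px 6.0 knob [ 0.5776 -0.0925  0.0873]
```

Request:
drive_tool([
  [[-0.0005,0,-0.001,0,0,0,0.1],[-0.0005,0,-0.001,0,0,0,0.1],[-0.0005,0,-0.001,0,0,0,0.1],[0,0,0,0,0,0,0.1],[0,0,0,0,0,0,0.1],[0,0,0,0,0,0,0.1],[0,0,0,0,0,0,0.1],[0,0,0,0,0,0,0.1],[0,0,0,0,0,0,0.1],[0,0,0,0,0,0,0.1]],
])

```text
time: 82.57
tool_pos: [0.5737, -0.0909, 0.0504]
orientation: [3.136, 0.168, 0.002]
contact_force: [-6.6, 2.4, 15.9]
grip_width: 0.301
grip_force: 25.0
```

Request:
drive_tool([
  [[0,0,0,0,0,0,0.6],[0,0,0,0,0,0,0.6],[0,0,0,0,0,0,0.6],[0,0,0,0,0,0,0.6],[0,0,0,0,0,0,0.6],[0,0,0,0,0,0,0.6],[0,0,0.02,0,0,0,0.6],[0,0,0.03,0,0,0,0.6],[0,0,0.04,0,0,0,0.6],[0,0,0.04,0,0,0,0.6]],
])

```text
time: 83.4
tool_pos: [0.572, -0.09, 0.1778]
orientation: [-3.136, -0.168, 0.004]
contact_force: [0.6, -0.4, 0.1]
grip_width: 0.604
grip_force: 0.0
```

Request:
drive_tool([
  [[-0.02,0,0.03,0,0,0,0.6],[-0.02,0,0.03,0,0,0,0.6],[-0.02,0,0.03,0,0,0,0.6],[-0.02,0,0.03,0,0,0,0.6],[-0.02,0,0,0,0,0,0.6],[-0.02,0,0,0,0,0,0.6],[-0.02,0,0,0,0,0,0.6],[0,0,0,0,0,0,0.6],[0,0,0,0,0,0,0.6],[0,0,0,0,0,0,0.6]],
])

```text
time: 84.23
tool_pos: [0.4337, -0.0905, 0.2977]
orientation: [3.137, 0.167, 0.001]
contact_force: [-0.0, -0.4, 0.2]
grip_width: 0.604
grip_force: 0.0
```

```bash
python3 kn.py
python3 - <<'E'
from h import *
s=env.get_state();im=save('wrist','w40');K,T=cam('wrist',s)
print(s['tool_pos'],w2px(K,T,j2w([[-50,120,32],[-50,-80,32],[-110,-155,20],[110,-170,42],[-150,150,12],[-150,-170,12]])).round(0).tolist())
t=im[:430].copy()
cv2.imwrite('pics/c40.png',cv2.resize(t,(800,538))[:,:,::-1])
E
```

```text
side [343.5 275.4] 88 theta 0.1 err px 1.1 knob [ 0.5776 -0.0925  0.0873]
top [392.5 230. ] 102 theta 0.05 err px 1.2 knob [ 0.5758 -0.0927  0.0837]
wrist [335.1  37.9] 686 theta 0.05 err px 1.6 knob [ 0.5758 -0.0927  0.0837]
[ 0.43364855 -0.0903646   0.29731186] [[225.0, 146.0], [406.0, 146.0], [464.0, 197.0], [512.0, -23.0], [210.0, 228.0], [470.0, 227.0]]
```

View pics/c40.png

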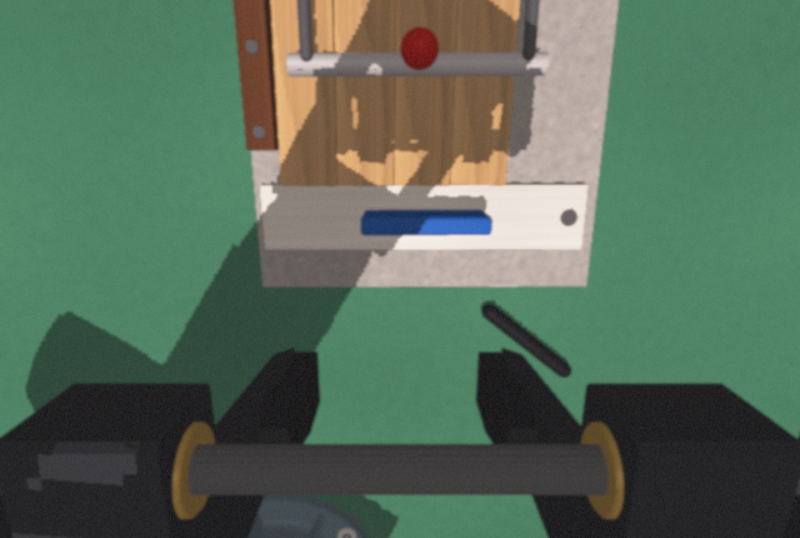

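The last picture shows the four slats tight under the clamp bar, with the bar and knob around (420, 50). The straightedge lies flush along the slat ends at row 185, with no gap visible. I'm handing it in.

```bash
python3 -c "
from station import env
print(env.sign_off())"
```

```text
the job is handed in; nothing more can be done
None
```

The job is handed in after about 84 s: the last pictures show all four slats tight in the jig, the straightedge flush along their free ends and the clamp bar down on them. One slat was dropped twice, most likely because it hit the raised bar, and was re-gripped and placed.

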